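# Find the open drain and start the seedling watering base

### The arm

A 6-joint arm with a two-finger parallel gripper is mounted at the origin on the work surface. World frame = base frame: x ahead of the robot, y to its left, z up, the work surface at z = 0. Lengths are in m, angles in rad, forces in N, time in s.
With the tool pointing down it reaches from about 0.375 to 0.9 m from the base axis. Payload 3.1 kg.
Tool frame: the origin (TCP) lies between the finger pads; the fingertips stand 25 mm ahead of it and the grasp point (between the pads) lies 6 mm ahead of it; y points along the fingers, x is the direction in which the jaws open and shut, and the axes are right-handed (so a half turn about y gives the same grasp; the last joint's range is limited). The gripper opens to 87 mm and grips with 3 to 60 N. Pads are 19 mm wide; open, the fingers measure 117 mm over their backs; the gripper's body (75 mm by 190 mm) begins 51 mm behind the grasp point.
Start: joints at [1.032, 0.527, 1.433, -0, 1.181, -0.178], TCP at [0.221, 0.585, 0.248] pointing down, gripper open.
Joint ranges: [-3.08, 3.08], [-0.75, 2.2], [0.22, 2.44], [-1.43, 4.57], [0, 2.65], [-2.85, 2.85]. Speed limits (rad/s): [2.79, 2.79, 3.14, 3.14, 3.14, 3.14].

### API

Orientations are given as a unit quaternion [x, y, z, w].
In Python, from rig import robot gives the robot as it stands.
- The arm moves only by the tool carry_out, never from a script. Its argument "moves" is a list of rows, each a list of 7 numbers: the opening, from 0 (shut) to 1 (fully open), then the shift along the tool's x, y, z in cm, then the turn, a rotation vector about the tool's x, y, z in rad. In form: [[grip, x, y, z, rx, ry, rz], ...]. A call has 1 to 20 rows; each row is the pose to reach, as a shift and turn from the pose commanded when the call began, along the tool's axes at that moment; what a row does not reach only later rows make up. A row lasts 1/10 s, in which the tool goes at most 50 mm and 8.59 degrees, less where a joint would pass 70% of its speed; a pose out of reach is approached as far as the arm can. A call with a gripper value outside its range is refused whole. The fingers move at their own pace and stop on an object; "force" is the grip in N (left out, the last holds). Time passes only in rows, so rows that repeat a pose let the fingers close. It gives the time, the measured TCP pose, the force and the opening at its end, in the units of the state.
- robot.get_obs(): the state, without advancing time (a new reading comes with each control period).
- robot.camera(name): name is "side" or "top" or "wrist"; returns the picture (480x640x3 uint8, red, green, blue); there is no depth.
- robot.camera_params(name): a dict with "fx", "fy", "cx", "cy" (pixels), "extrinsics" (4x4, takes a point from camera to world coordinates); the wrist camera has in their place "mount" (4x4, takes a point from camera to tool coordinates, whose origin is the TCP and whose axes are the tool frame's). Camera axes: x right, y down, z forward; pixel columns grow to the right and rows downward; lengths in m; the calibration is good to about 2 mm. A picture is of the moment at which its call begins: read the wrist's pose just before it. camera_params takes no time and is no camera call.
- robot.hand_in(): hands the job in, once; it reports no verdict.
The state is a dict: "time": time; "q": joint angles; "joint_velocities": joint speeds; "joint_torque": joint torques, N m; "position": TCP position; "tool_rot": TCP orientation; "ft_force": force on the tool from outside, world axes, zero at the start; "moment": the same for the moment, N m; "grip_width": finger opening in m.
Only numpy, scipy, OpenCV 4.12 (cv2) and the standard library are available. Lean on these libraries where they do the work, as an engineer would, in place of code of your own. Each camera call takes 0.05 s, during which the arm holds its last target.

### The job

One of the four drain bores in the seedling watering base goes right through and the other three are blind: take the blue-knobbed pin off its sloping rest, stand it upright in the wooden stand and let go, then take it again from above and probe every bore in turn to the bottom, starting at the yellow-dot end. Leave the pin standing fully home in the open bore and let go of it. Only then slide the orange safety catch fully aside, leave it there, and press the start button beneath right down and release it, without disturbing the pots, lens, box and jar.

Things in the scene. Friction and masses are not known exactly. Their poses are not given: they have to be found in the camera images.
- station: seedling watering base, fixed: white plinth, grey deck, 150 mm (its x) by 370 mm (its y), 70 mm high; origin at the centre of its underside, z up. Its x points away from the robot within 0.3 rad. The bores lie in a row along its y, 30 mm to the +x side of its middle; the catch and button are at its -y end, the yellow dot on the deck at the +y end; two peat pots stand on its near (-x) half
- bore_1 (a point): centre of the mouth of the first bore counted from the yellow dot, level with the deck, axes as the station's. All four are alike from above: 15 mm wide, vertical, 45 mm apart, chamfered 2 mm. Three are blind, with a firm floor 20 mm below the deck; one, a different one each time, is open right through (66 mm deep)
- bore_2 (a point): centre of the mouth of the second bore counted from the yellow dot, level with the deck, axes as the station's; see bore_1
- bore_3 (a point): centre of the mouth of the third bore counted from the yellow dot, level with the deck, axes as the station's; see bore_1
- bore_4 (a point): centre of the mouth of the fourth bore counted from the yellow dot, level with the deck, axes as the station's; see bore_1
- catch_tab (a point): centre of the tab on the orange safety catch: tab 30 mm along the station's x, 10 mm thick along its y, 26 mm high, its top 57 mm above the deck; it stands in the middle of a sliding plate 56 mm (x) by 44 mm (y), 4 mm thick, underside 27 mm above the deck, between two side rails. The plate covers the button
- catch (a joint): travel of the safety catch, m: about 0 (up to 0.005 at the start) covers the button, 0.045 is fully aside; it slides along the station's -y, away from the bores, with about 1.2 N of friction, and stays where it is left
- start_button (a joint): travel of the start button, m: 0 up, 0.006 fully down, downwards; takes about 5 N, springs back
- start_top (a point): centre of the top face of the round red start button (28 mm wide, 22 mm above the deck) under the catch
- pin_rest: sloping wooden rest for the pin, fixed, left or right of the station: foot 130 by 60 mm, about 85 mm high; origin at the centre of its underside. The pin lies along its x axis (away from the robot within 0.35 rad) and slopes 40 degrees: tip low and near, against a toe stop, knob high and far. The knob lies on a 10 mm wide rib, so fingers can straddle it
- pin_center (a point): the drain pin's centre, half-way along it. 100 mm long, about 60 g: steel shaft 10 mm thick and 55 mm long, tapered tip, then a blue round knob 20 mm thick and 45 mm long whose shoulder stops it on the deck or the stand. z runs along the pin from tip to knob; the tip is at -50 mm, the shoulder at +5 mm, the knob's end at +50 mm
- pin_tip (a point): the end of the pin's tip, axes as pin_center
- pin: the drain pin again, origin at its tip, axes as pin_center
- pin_stand: wooden stand for the pin, fixed, on the other side of the station from the rest: block 50 by 50 mm, 60 mm high, with a vertical hole 14 mm wide right through and chamfered 3 mm; origin at the centre of its underside
- stand_mouth (a point): centre of the mouth of the stand's hole, level with the top of the block; the pin stands upright in it on its knob's shoulder
- pot_deck_1: bystander, leave alone: empty open square peat pot, brown, 66 mm wide at the rim, 42 mm at the foot, 61 mm high; stands on the near half of the deck; origin under its foot
- pot_deck_2: bystander, leave alone: empty open square peat pot, brown, 66 mm wide at the rim, 42 mm at the foot, 61 mm high; stands on the near half of the deck, nearer the catch; origin under its foot
- pot_left: bystander, leave alone: empty open square peat pot, brown, 66 mm wide at the rim, 42 mm at the foot, 61 mm high; on the table at the left; origin under its foot
- pot_right: bystander, leave alone: empty open square peat pot, brown, 66 mm wide at the rim, 42 mm at the foot, 61 mm high; on the table at the right; origin under its foot
- magnifier: bystander, leave alone: black hand lens lying on the robot's side of the station, lens 78 mm wide, handle 90 mm long along its -x; origin under the lens
- slide_box: bystander, leave alone: closed wooden slide box 80 (its x) by 100 by 35 mm on the robot's side of the station, to the right; origin under its centre
- specimen_jar: bystander, leave alone: glass jar with green lid, 60 mm wide, 80 mm high, beyond the station; origin under its centre
Not all that is in view belongs to the job. There is more than one size of the pin; the job needs the smallest.

How it is judged:
By the outcome, as a careful person would: the job done as asked, in the order asked, and still so for the second after the job is handed in, with the robot touching nothing.
It also fails if it takes over 72 s, if anything falls off the work surface, if the arm or the gripper's body presses on something with over 40 N, if the wrist force passes 120 N, or if a joint passes its speed limit or range.

## Working session

There is one attempt and no reset: what is moved stays moved. The work goes in short steps, Python scripts to look and compute and a tool call to move; the robot and the scene stay as the last step left them, time stands still between calls to the robot, and variables do not carry over. Pictures are saved under pics/ and viewed, and the job is handed in when it is done.

Besides the shell and the picture viewer there is one more tool, called by a JSON object that holds its "fn" and its "kwargs", one argument or row to a line. carry_out: Moves the arm, as the interface text tells. Its arguments: {"type":"object","properties":{"moves":{"type":"array"},"force":{"type":"number"}},"required":["moves"]}

```bash
ls; mkdir -p pics
python3 - <<'E'
from rig import robot
import cv2
print(robot.get_obs())
for n in ["side","top","wrist"]:
    im=robot.camera(n); cv2.imwrite(f"pics/{n}0.png",im[:,:,::-1]); 
    p=robot.camera_params(n); print(n,p)
E
```

```text
pics
{'time': 0.0, 'q': array([ 1.03146588e+00,  5.28470869e-01,  1.43391362e+00, -1.72919785e-05,
        1.18137299e+00, -1.78504172e-01]), 'joint_velocities': array([-3.20739322e-04, -3.02084843e-04, -1.29369282e-03,  8.05950801e-05,
       -3.86437855e-04,  1.41229301e-03]), 'joint_torque': array([-3.16738369e-04, -4.40039206e+01, -1.76592439e+01,  6.32235850e-02,
        5.81605209e-02, -1.79877429e-04]), 'position': array([0.22027848, 0.58416763, 0.24656508]), 'tool_rot': array([ 0.58192293,  0.40147401, -0.40286297, -0.58127941]), 'ft_force': array([-0.1209743 ,  0.40344555, -0.45820774]), 'moment': array([-0.01029857,  0.00191622, -0.04484173]), 'grip_width': 0.0869022856061896}
side {'fx': 449.06463182685036, 'fy': 449.06463182685036, 'cx': 327.6002521925632, 'cy': 235.30021297078014, 'extrinsics': array([[ 0.76396993, -0.47582856,  0.43581776,  0.09858257],
       [-0.64497587, -0.54338171,  0.5373476 , -0.58600144],
       [-0.01886993, -0.69160935, -0.72202523,  0.83708271],
       [ 0.        ,  0.        ,  0.        ,  1.        ]])}
top {'fx': 448.06746723758283, 'fy': 448.06746723758283, 'cx': 326.10097489233164, 'cy': 238.57788566766146, 'extrinsics': array([[-0.00802818, -0.98519814,  0.17123134,  0.37085536],
       [-0.99996135,  0.00852321,  0.00215601, -0.03602888],
       [-0.00358354, -0.17120742, -0.98522849,  1.12232691],
       [ 0.        ,  0.        ,  0.        ,  1.        ]])}
wrist {'fx': 417.8074192462265, 'fy': 417.8074192462265, 'cx': 317.37374984665973, 'cy': 242.76282162945665, 'mount': array([[ 9.99999773e-01,  6.72741265e-04, -3.43345739e-05,
         2.86517417e-04],
       [ 2.03068247e-04, -2.52468371e-01,  9.67605126e-01,
        -1.37518995e-01],
       [ 6.42279503e-04, -9.67604914e-01, -2.52468450e-01,
         6.92410497e-02],
       [ 0.00000000e+00,  0.00000000e+00,  0.00000000e+00,
         1.00000000e+00]])}
```

View pics/top0.png

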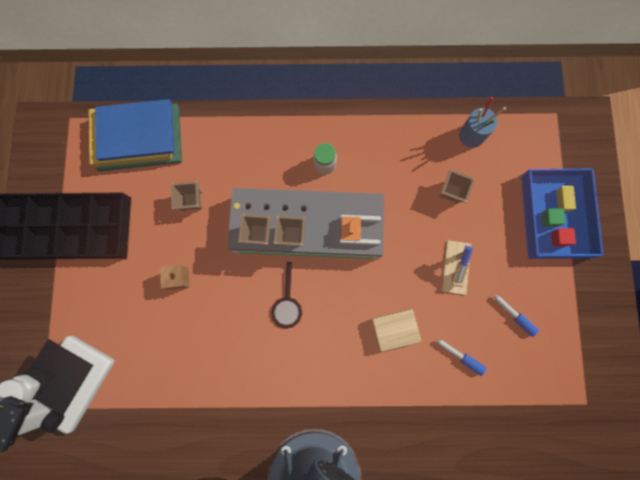

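View pics/side0.png

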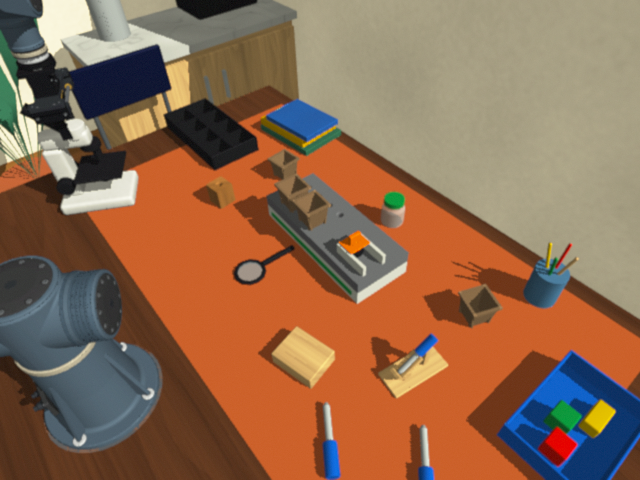

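View pics/wrist0.png

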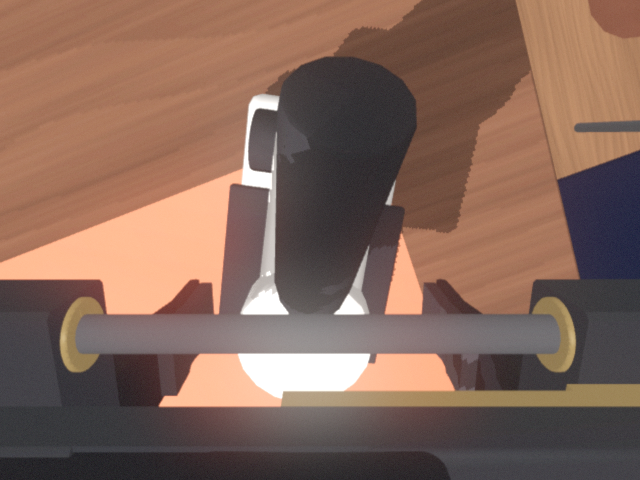

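```bash
cat > h.py <<'E'
import numpy as np, cv2
from rig import robot
from scipy.spatial.transform import Rotation as R
def cam(n):
    p=robot.camera_params(n)
    if n=="wrist":
        o=robot.get_obs(); T=np.eye(4); T[:3,:3]=R.from_quat(o['tool_rot']).as_matrix(); T[:3,3]=o['position']; E=T@p['mount']
    else: E=p['extrinsics']
    return p,E
def ray(n,u,v,c=None):
    p,E=c or cam(n); d=E[:3,:3]@np.array([(u-p['cx'])/p['fx'],(v-p['cy'])/p['fy'],1.]); return E[:3,3],d/np.linalg.norm(d)
def onz(n,u,v,z,c=None):
    o,d=ray(n,u,v,c); return o+d*(z-o[2])/d[2]
def proj(n,P,c=None):
    p,E=c or cam(n); q=E[:3,:3].T@(np.asarray(P)-E[:3,3]); return np.array([p['fx']*q[0]/q[2]+p['cx'],p['fy']*q[1]/q[2]+p['cy']])
def tri(a,b):
    A=[];B=[]
    for o,d in (a,b):
        M=np.eye(3)-np.outer(d,d);A.append(M);B.append(M@o)
    x=np.linalg.lstsq(np.vstack(A),np.hstack(B),rcond=None)[0]
    return x,[np.linalg.norm(M@x-b_) for M,b_ in zip(A,B)]
E
python3 - <<'E'
from h import *
o=robot.get_obs(); print(R.from_quat(o['tool_rot']).as_matrix().round(3))
t=cv2.imread("pics/top0.png"); s=cv2.imread("pics/side0.png")
a=cv2.resize(t[180:270,220:400],None,fx=4.4,fy=4.4,interpolation=cv2.INTER_CUBIC); cv2.imwrite("pics/c1.png",a)
a=cv2.resize(t[230:310,420:500],None,fx=5,fy=5,interpolation=cv2.INTER_CUBIC)
b=cv2.resize(s[325:405,365:445],None,fx=5,fy=5,interpolation=cv2.INTER_CUBIC); cv2.imwrite("pics/c2.png",np.hstack([a,b]))
a=cv2.resize(t[250:300,150:200],None,fx=8,fy=8,interpolation=cv2.INTER_CUBIC)
b=cv2.resize(s[170:220,200:250],None,fx=8,fy=8,interpolation=cv2.INTER_CUBIC); cv2.imwrite("pics/c3.png",np.hstack([a,b]))
E
```

```text
[[ 0.353 -0.001 -0.936]
 [ 0.936 -0.001  0.353]
 [-0.002 -1.     0.   ]]
```

View pics/c1.png

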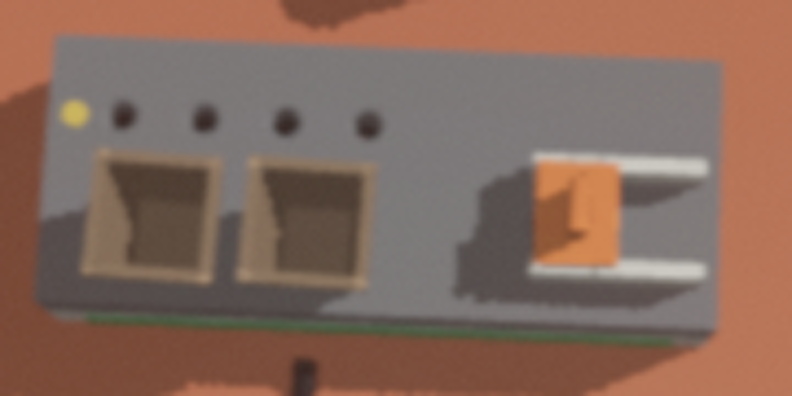

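View pics/c2.png

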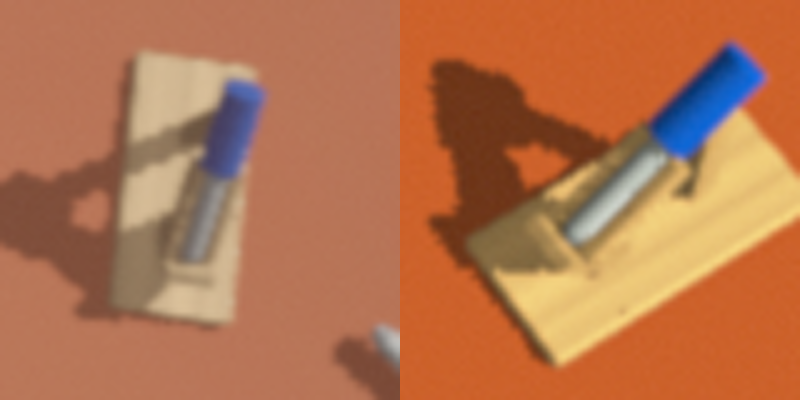

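View pics/c3.png

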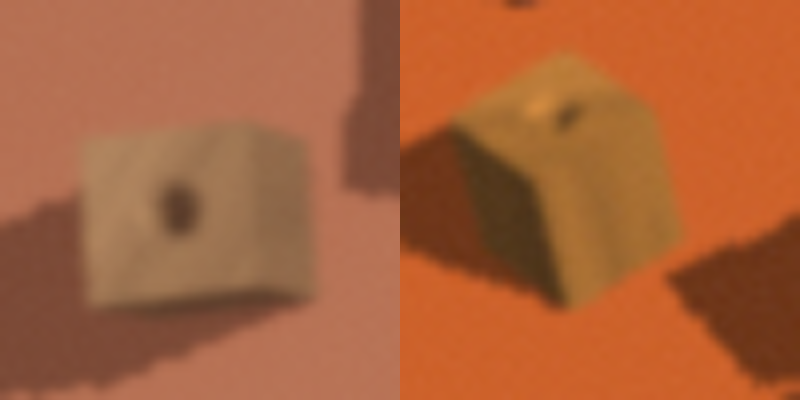

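Run:
```python
from h import *
t=cv2.imread("pics/top0.png"); s=cv2.imread("pics/side0.png")
def blob(im,box,lo,hi):
    x0,y0,x1,y1=box; h=cv2.cvtColor(im[y0:y1,x0:x1],cv2.COLOR_BGR2HSV); m=cv2.inRange(h,lo,hi)
    n,l,st,c=cv2.connectedComponentsWithStats(m); i=1+np.argmax(st[1:,4]); 
    pts=np.argwhere(l==i)[:,::-1]+[x0,y0]; r=cv2.minAreaRect(pts.astype(np.float32))
    return c[i]+[x0,y0],st[i,4],r,pts
ct,a,r,pt=blob(t,(440,235,490,300),(100,90,40),(130,255,255)); print(ct,a,r)
cs,a,r2,ps=blob(s,(385,325,445,405),(100,90,40),(130,255,255)); print(cs,a,r2)
print("knob ctr",tri(ray("top",*ct),ray("side",*cs)))
# axis ends: principal axis of blob
def ends(p):
    c=p.mean(0);u,S,vt=np.linalg.svd(p-c,full_matrices=False);k=(p-c)@vt[0];w=(p-c)@vt[1]
    return c,vt[0],k.min(),k.max(),w.std()*4
print(ends(pt.astype(float)),ends(ps.astype(float)))
# plane intersection axis direction
def plane(n,p):
    c,d,*_=ends(p.astype(float)); o,r1=ray(n,*(c-3*d)); o,r2_=ray(n,*(c+3*d)); q=np.cross(r1,r2_); return q/np.linalg.norm(q)
ax=np.cross(plane("top",pt),plane("side",ps)); ax/=np.linalg.norm(ax); ax*=np.sign(ax[2]); print("axis",ax,"slope",np.degrees(np.arcsin(ax[2])),"yaw",np.arctan2(ax[1],ax[0]))
# station
hsv=cv2.cvtColor(t,cv2.COLOR_BGR2HSV)
g=cv2.cvtColor(t,cv2.COLOR_BGR2GRAY)
y=blob(t,(228,195,245,215),(18,80,80),(38,255,255)); print("dot",y[0],y[1],onz("top",*y[0],.07))
P=[]
for u,v in [(248,206),(267,207),(285,208),(304,208)]:
    w=g[v-5:v+6,u-5:u+6].astype(float); w=np.clip(95-w,0,None) ; Y,X=np.mgrid[v-5:v+6,u-5:u+6]; c=((w*X).sum()/w.sum(),(w*Y).sum()/w.sum()); P.append(onz("top",*c,.07)); print(c,P[-1])
# stand
for n,im,(u,v) in (("top",t,(172,276)),("side",s,(219,184))):
    print(n,onz(n,u,v,.06))
for n,im,box in (("top",t,(335,212,370,245)),("side",s,(330,225,375,260))):
    b=blob(im,box,(5,190,190) if n=="top" else (8,150,150),(20,255,255)); print(n,b[:3])
print("rest foot corners",[onz("top",420+u/5,230+v/5,.01)[:2].round(4) for u,v in [(138,52),(258,68),(233,324),(110,305)]])
print("deck corners",[onz("top",220+u/4.4,180+v/4.4,.07)[:2].round(4) for u,v in [(57,37),(722,62),(715,333),(38,300)]])
```

```text
[466.6344086  255.23655914] 93 ((466.5000305175781, 255.5), (5.631782531738281, 17.71950912475586), 15.945395469665527)
[425.8377193  345.15350877] 228 ((425.83160400390625, 345.2796325683594), (9.347195625305176, 24.804264068603516), 43.15238952636719)
knob ctr (array([ 0.50987649, -0.36306924,  0.07962167]), [np.float64(0.0003424421986875787), np.float64(0.00034244219868685043)])
(array([466.6344086 , 255.23655914]), array([-0.28652836,  0.95807176]), np.float64(-8.569023742198649), np.float64(9.150837992258849), np.float64(6.175563915862064)) (array([425.8377193 , 345.15350877]), array([-0.7009303 ,  0.71322977]), np.float64(-12.262044343602499), np.float64(12.504206203915151), np.float64(10.66638992651029))
axis [ 0.77040164 -0.10967869  0.62805406] slope 38.9066999119624 yaw -0.14141530353686818
dot [236.5483871  205.41935484] 31 [0.63695094 0.18203045 0.07      ]
(np.float64(247.7456395348837), np.float64(206.04651162790697)) [0.635151   0.15492004 0.07      ]
(np.float64(266.15675675675675), np.float64(206.8635135135135)) [0.63272566 0.11039146 0.07      ]
(np.float64(284.67875647668393), np.float64(207.61269430051814)) [0.6304684  0.06563854 0.07      ]
(np.float64(303.26598837209303), np.float64(208.36191860465115)) [0.62821164 0.02076816 0.07      ]
top [0.46844746 0.33299205 0.06      ]
side [0.47031859 0.3334217  0.06      ]Traceback (most recent call last):
  File "<stdin>", line 31, in <module>
  File "<stdin>", line 5, in blob
    return _wrapfunc(a, 'argmax', axis=axis, out=out, **kwds)
    return bound(*args, **kwds)
ValueError: attempt to get argmax of an empty sequence
```

```bash
cat >> h.py <<'E'
def tool(yaw_deg,tilt_deg=0,about=None):
    """tool x at yaw (deg), approach down; tilt>0 leans approach forward (towards perpendicular of x away from robot)"""
    a=np.radians(yaw_deg); x=np.array([np.cos(a),np.sin(a),0]); y=np.array([0,0,-1.]); z=np.cross(x,y)
    M=np.c_[x,y,z]; return M@R.from_rotvec([-np.radians(tilt_deg),0,0]).as_matrix()
def plan(pos,M,o=None):
    o=o or robot.get_obs(); C=R.from_quat(o['tool_rot']).as_matrix()
    return (C.T@(np.asarray(pos)-o['position'])*100).round(2),R.from_matrix(C.T@M).as_rotvec().round(3)
E
python3 - <<'E'
from h import *
o=robot.get_obs()
print(plan(o['position']+[0,0,.14],tool(69.3)))
print(plan([.43,.333,.39],tool(87)))
print(plan([.468,.333,.25],tool(87)))
t=cv2.imread("pics/top0.png"); s=cv2.imread("pics/side0.png")
print("rest foot corners",[onz("top",420+u/5,230+v/5,.01)[:2].round(4) for u,v in [(138,52),(258,68),(233,324),(110,305)]])
print("deck corners",[onz("top",220+u/4.4,180+v/4.4,.07)[:2].round(4) for u,v in [(57,37),(722,62),(715,333),(38,300)]])
cv2.imwrite("pics/c4.png",np.hstack([cv2.resize(t[205:250,325:395],None,fx=5.7,fy=8,interpolation=cv2.INTER_CUBIC),cv2.resize(s[215:260,330:400],None,fx=5.7,fy=8,interpolation=cv2.INTER_CUBIC)]))
E
```

```text
(array([ -0.02, -14.  ,   0.  ]), array([-0.   ,  0.001, -0.002]))
(array([-16.14, -14.3 , -28.48]), array([-0.001, -0.308, -0.002]))
(array([-14.77,  -0.31, -32.04]), array([-0.001, -0.308, -0.002]))
rest foot corners [array([ 0.5569, -0.3392]), array([ 0.5482, -0.399 ]), array([ 0.4206, -0.3785]), array([ 0.4304, -0.3185])]
deck corners [array([0.6796, 0.1919]), array([ 0.662 , -0.1752]), array([ 0.5115, -0.1669]), array([0.5326, 0.1981])]
```

View pics/c4.png

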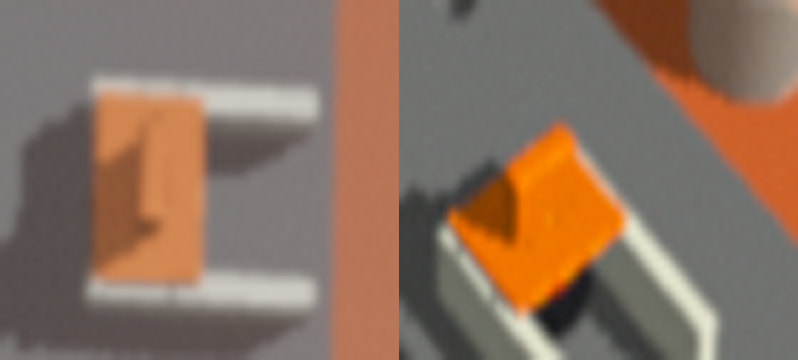

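{"fn": "carry_out", "kwargs": {
  "moves": [
    [0.7,0,-14,0,0,0,0],
    [0.7,0,-14,0,0,0,0],
    [0.7,0,-14,0,0,0,0],
    [0.7,0,-14,0,0,0,0],
    [0.7,-16.1,-14.3,-28.5,0,-0.308,0],
    [0.7,-16.1,-14.3,-28.5,0,-0.308,0],
    [0.7,-16.1,-14.3,-28.5,0,-0.308,0],
    [0.7,-16.1,-14.3,-28.5,0,-0.308,0],
    [0.7,-16.1,-14.3,-28.5,0,-0.308,0],
    [0.7,-16.1,-14.3,-28.5,0,-0.308,0],
    [0.7,-16.1,-14.3,-28.5,0,-0.308,0],
    [0.7,-14.8,-3.3,-32,0,-0.308,0],
    [0.7,-14.8,-3.3,-32,0,-0.308,0],
    [0.7,-14.8,-3.3,-32,0,-0.308,0],
    [0.7,-14.8,-3.3,-32,0,-0.308,0]
  ]
}}

```text
time: 1.65
position: [0.4663, 0.3318, 0.2763]
tool_rot: [-0.512, -0.483, 0.489, 0.514]
ft_force: [0.4, 0.0, 0.0]
grip_width: 0.061
```

```bash
cat >> h.py <<'E'
def shot(name,n="wrist"):
    c=cam(n); o=robot.get_obs(); im=robot.camera(n)[:,:,::-1].copy(); cv2.imwrite(f"pics/{name}.png",im); np.savez(f"pics/{name}.npz",E=c[1]); print(name,o['time'],o['position'].round(4),o['grip_width'].round(4)); return im,c
def load(name,n="wrist"):
    return cv2.imread(f"pics/{name}.png"),(robot.camera_params(n),np.load(f"pics/{name}.npz")['E'])
E
python3 - <<'E'
from h import *
shot("w1")
E
```

```text
Traceback (most recent call last):
  File "h.py", line 30, in shot
    c=cam(n); o=robot.get_obs(); im=robot.camera(n)[:,:,::-1].copy(); cv2.imwrite(f"pics/{name}.png",im); np.savez(f"pics/{name}.npz",E=c[1]); print(name,o['time'],o['position'].round(4),o['grip_width'].round(4)); return im,c
                                                                                                                                                                                           ^^^^^^^^^^^^^^^^^^^^^
AttributeError: 'float' object has no attribute 'round'
```

View pics/w1.png

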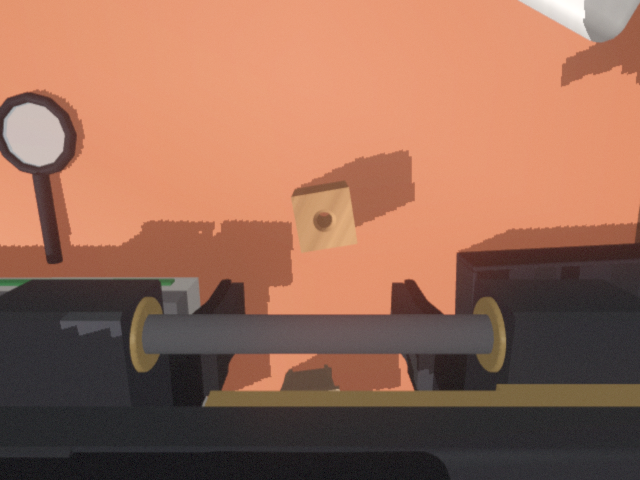

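```bash
sed -i "s/o\['grip_width'\].round(4)/round(float(o['grip_width']),4)/" h.py
python3 - <<'E'
from h import *
im,c=load("w1")
g=cv2.cvtColor(im,cv2.COLOR_BGR2HSV)
w=cv2.cvtColor(im,cv2.COLOR_BGR2GRAY)[205:235,308:338]; m=(w<130)
n,l,st,ce=cv2.connectedComponentsWithStats(m.astype(np.uint8)); i=1+np.argmax(st[1:,4]); print(st[i],ce[i]+[308,205])
print("mouth wrist",onz("wrist",*(ce[i]+[308,205]),.06,c))
# triangulate top / side with wrist
print(tri(ray("top",172,276),ray("wrist",*(ce[i]+[308,205]),c)))
print("corners",[onz("wrist",u,v,.06,c)[:2].round(4) for u,v in [(293,197),(349,188),(357,243),(301,251)]])
print(proj("top",[.468,.333,.06]),robot.get_obs()['position'])
Pp=[.48,-.36,.36]
M=tool(81); print(plan([.50,.0,.36],tool(84))); print(plan([.475,-.36,.28],M))
E
```

```text
[  5   8  19  18 261] [322.01149425 220.80842912]
mouth wrist [0.46840102 0.33524617 0.06      ]
(array([0.46927326, 0.33514109, 0.05411051]), [np.float64(0.0002972060138933973), np.float64(0.00029720601389300464)])
corners [array([0.4465, 0.3116]), array([0.4414, 0.3595]), array([0.4897, 0.3648]), array([0.4944, 0.3154])]
[171.98707044 276.18835482] [0.46700613 0.33269633 0.27858044]
(array([-33.06,  -8.09,  -5.04]), array([-0.004,  0.051, -0.002]))
(array([-6.913e+01, -2.000e-02, -4.500e+00]), array([-0.004,  0.104, -0.002]))
```

{"fn": "carry_out", "kwargs": {
  "moves": [
    [0.6,-33,-8,-5,0,0.05,0],
    [0.6,-33,-8,-5,0,0.05,0],
    [0.6,-33,-8,-5,0,0.05,0],
    [0.6,-33,-8,-5,0,0.05,0],
    [0.6,-33,-8,-5,0,0.05,0],
    [0.6,-33,-8,-5,0,0.05,0],
    [0.6,-33,-8,-5,0,0.05,0],
    [0.6,-69,0,-4.5,0,0.104,0],
    [0.6,-69,0,-4.5,0,0.104,0],
    [0.6,-69,0,-4.5,0,0.104,0],
    [0.6,-69,0,-4.5,0,0.104,0],
    [0.6,-69,0,-4.5,0,0.104,0],
    [0.6,-69,0,-4.5,0,0.104,0],
    [0.6,-69,0,-4.5,0,0.104,0],
    [0.6,-69,0,-4.5,0,0.104,0],
    [0.6,-69,0,-4.5,0,0.104,0]
  ]
}}

```text
time: 3.3
position: [0.4762, -0.3605, 0.2811]
tool_rot: [0.539, 0.458, -0.458, -0.538]
ft_force: [-0.0, 1.8, 0.1]
grip_width: 0.0519
```

Run:
```python
from h import *
shot("w2")
```

```text
w2 3.3 [ 0.4762 -0.3605  0.2811] 0.0519
```

View pics/w2.png

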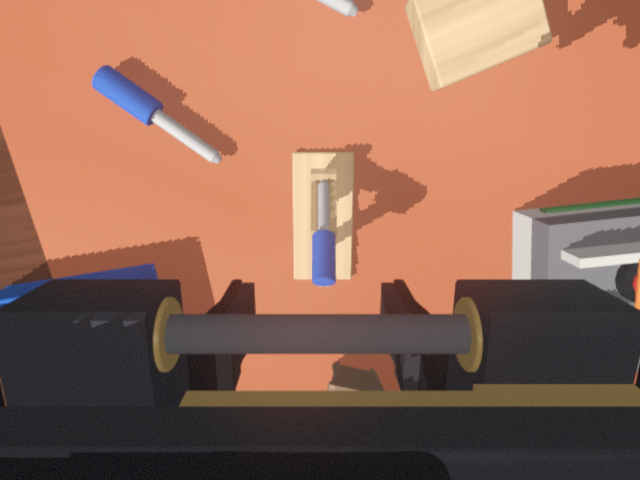

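Run:
```python
from h import *
im,c=load("w2")
h=cv2.cvtColor(im[220:300,295:350],cv2.COLOR_BGR2HSV); m=cv2.inRange(h,(100,90,40),(130,255,255))
n,l,st,ce=cv2.connectedComponentsWithStats(m); i=1+np.argmax(st[1:,4]); k=ce[i]+[295,220]; print(st[i],k)
for n_,p in (("top",(466.63,255.24)),("side",(425.84,345.15))): print(tri(ray(n_,*p),ray("wrist",*k,c)))
rs=[ray("wrist",*k,c),ray("top",466.63,255.24),ray("side",425.84,345.15)]
A=[];b=[]
for o,d in rs:
    M=np.eye(3)-np.outer(d,d);A.append(M);b.append(M@o)
K=np.linalg.lstsq(np.vstack(A),np.hstack(b),rcond=None)[0]; print("K",K)
print("shaft in wrist at z=.045:",onz("wrist",324,205,.045,c),"yaw check tip/knob")
ax=np.array([np.cos(np.radians(40))*np.cos(-.16),np.cos(np.radians(40))*np.sin(-.16),np.sin(np.radians(40))])
G=K+ax*.003; print("grasp",G)
M=tool(81,-20); tcp=G-.006*M[:,1]
for dz in (.08,0): print(plan(tcp-dz*M[:,1],M))
```

```text
[ 18  11  22  55 849] [320.78680801 259.56654888]
(array([ 0.5097394 , -0.36266456,  0.08093209]), [np.float64(0.00038785173684171035), np.float64(0.0003878517368403635)])
(array([ 0.51076033, -0.36294828,  0.07864705]), [np.float64(2.3061220609288824e-05), np.float64(2.306122060964743e-05)])
K [ 0.5100804  -0.36300568  0.07964027]
shaft in wrist at z=.045: [ 0.47059162 -0.35343382  0.045     ] yaw check tip/knob
grasp [ 0.51234918 -0.36337182  0.08156863]
(array([ 0.06, 11.9 , -6.57]), array([ 0.35 , -0.001,  0.001]))
(array([ 0.05, 19.42, -3.83]), array([ 0.35 , -0.001,  0.001]))
```

{"fn": "carry_out", "kwargs": {
  "moves": [
    [0.6,0.25,11.9,-6.6,0.35,0,0],
    [0.6,0.25,11.9,-6.6,0.35,0,0],
    [0.6,0.25,11.9,-6.6,0.35,0,0],
    [0.6,0.25,11.9,-6.6,0.35,0,0],
    [0.6,0.25,15.5,-5.25,0.35,0,0],
    [0.6,0.25,17.5,-4.5,0.35,0,0],
    [0.6,0.25,19.4,-3.8,0.35,0,0],
    [0.6,0.25,19.4,-3.8,0.35,0,0],
    [0.6,0.25,19.4,-3.8,0.35,0,0]
  ],
  "force": 30
}}

```text
time: 4.25
position: [0.515, -0.361, 0.0893]
tool_rot: [-0.437, -0.373, 0.532, 0.622]
ft_force: [1.0, -0.7, 0.1]
grip_width: 0.0521
```

Run:
```python
from h import *
shot("w3"); im,c=shot("s3","side")
cv2.imwrite("pics/s3c.png",cv2.resize(im[270:400,340:500],None,fx=4.5,fy=4.5,interpolation=cv2.INTER_CUBIC))
print(robot.get_obs()['ft_force'])
```

```text
w3 4.25 [ 0.515  -0.361   0.0893] 0.0521
s3 4.3 [ 0.5155 -0.3617  0.0896] 0.0521
[-0.05246703  0.39546595  0.10256075]
```

View pics/w3.png

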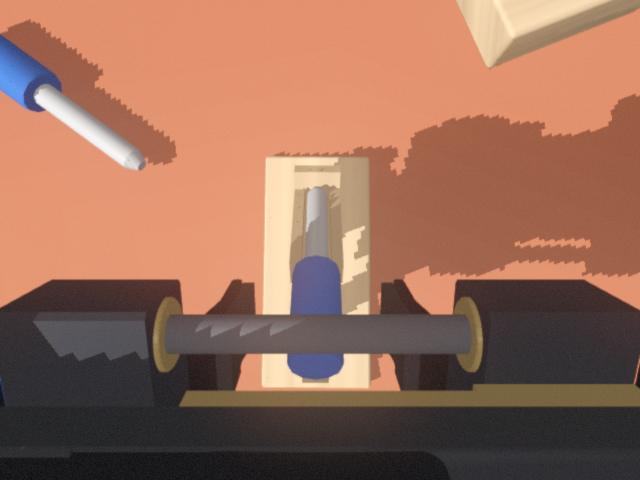

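View pics/s3c.png

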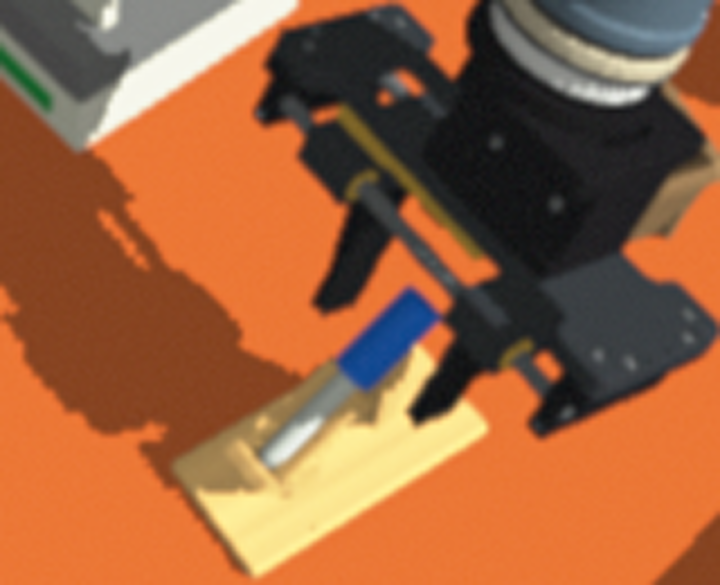

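{"fn": "carry_out", "kwargs": {
  "moves": [
    [0.1,0,0,0,0,0,0],
    [0.1,0,0,0,0,0,0],
    [0.1,0,0,0,0,0,0],
    [0.1,0,0,0,0,0,0],
    [0.1,0,0,0,0,0,0],
    [0.1,0,0,0,0,0,0]
  ],
  "force": 30
}}

```text
time: 4.95
position: [0.5142, -0.3616, 0.0864]
tool_rot: [-0.436, -0.372, 0.532, 0.623]
ft_force: [0.3, -0.4, -0.2]
grip_width: 0.0194
```

Run:
```python
from h import *
o=robot.get_obs(); print(o['position'],o['ft_force'],o['grip_width'])
shot("w4")
M=tool(81,-20); ax=np.array([.757,-.122,.643]); p=o['position']
# pull out perpendicular-ish: up
print(plan(p+[0,0,.12],M))
print(plan([.47,-.30,.33],tool(81,30)))
```

```text
[ 0.51417353 -0.36155832  0.08642973] [ 0.27860195 -0.44451938 -0.21536532] 0.019387623892239355
w4 4.95 [ 0.5142 -0.3616  0.0864] 0.0194
(array([  0.  , -11.27,   4.11]), array([-0.001,  0.   ,  0.   ]))
(array([  5.39, -21.05,  13.36]), array([-0.874,  0.   ,  0.   ]))
```

View pics/w4.png

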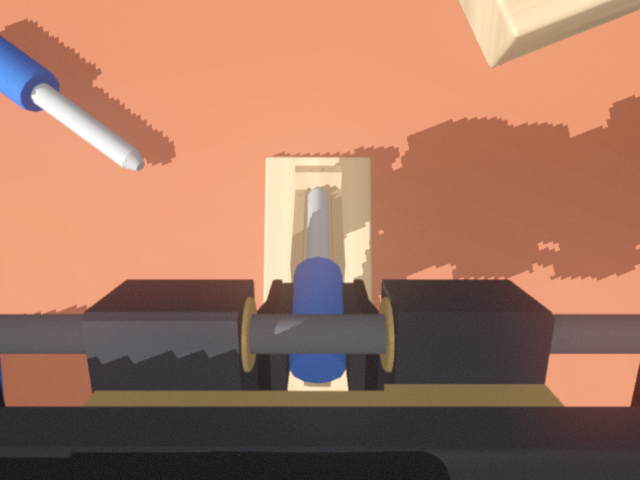

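{"fn": "carry_out", "kwargs": {
  "moves": [
    [0.1,0,-3,1.1,0,0,0],
    [0.1,0,-6,2.2,0,0,0],
    [0.1,0,-11.3,4.1,0,0,0],
    [0.1,0,-11.3,4.1,0,0,0],
    [0.1,5.4,-21,13.4,-0.874,0,0],
    [0.1,5.4,-21,13.4,-0.874,0,0],
    [0.1,5.4,-21,13.4,-0.874,0,0],
    [0.1,5.4,-21,13.4,-0.874,0,0],
    [0.1,5.4,-21,13.4,-0.874,0,0],
    [0.1,5.4,-21,13.4,-0.874,0,0],
    [0.1,5.4,-21,13.4,-0.874,0,0],
    [0.1,5.4,-21,13.4,-0.874,0,0],
    [0.1,5.4,-21,13.4,-0.874,0,0]
  ],
  "force": 30
}}

```text
time: 6.3
position: [0.4704, -0.3008, 0.3303]
tool_rot: [0.658, 0.562, -0.325, -0.38]
ft_force: [0.1, -0.5, -1.6]
grip_width: 0.0191
```

Run:
```python
from h import *
o=robot.get_obs(); print(o['position'],o['ft_force'],o['grip_width'],R.from_quat(o['tool_rot']).as_matrix().round(3))
shot("w5");im,c=shot("s5","side")
print(proj("side",o['position']),proj("top",o['position']))
im,c=shot("t5","top")
```

```text
[ 0.47042403 -0.30084331  0.33029221] [ 0.10153978 -0.45307151 -1.61847551] 0.019080897446007886 [[ 0.156  0.494 -0.856]
 [ 0.988 -0.079  0.134]
 [-0.001 -0.866 -0.5  ]]
w5 6.3 [ 0.4704 -0.3008  0.3303] 0.0191
s5 6.35 [ 0.4706 -0.3007  0.3303] 0.0194
[399.92967323 247.57404922] [476.15331132 258.39997061]
t5 6.4 [ 0.4706 -0.3005  0.3302] 0.019
```

View pics/w5.png

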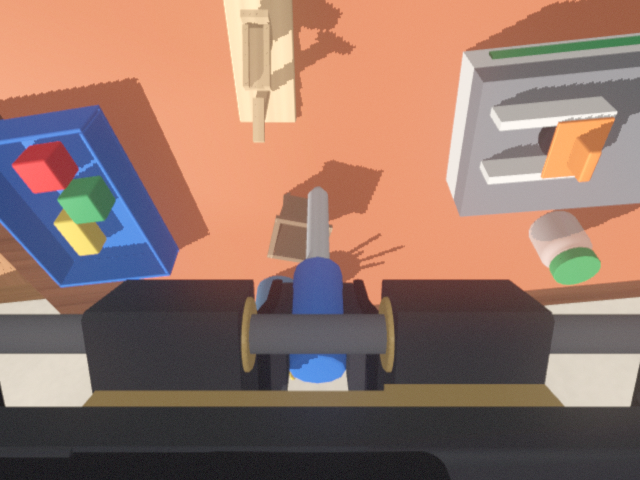

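View pics/s5.png

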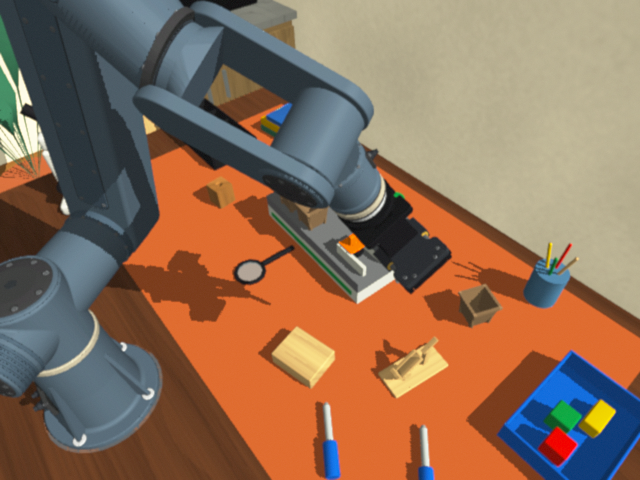

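Run:
```python
from h import *
p=robot.camera_params("wrist"); E=p['mount']
for L in (.0775,.0805,.0835):
  for a in (27,30,33):
    d=np.array([0,np.cos(np.radians(a)),np.sin(np.radians(a))])
    g=np.array([0,.006,0])
    print(L,a,"tip",proj("",g+L*d,(p,E)).round(1),"shoulder",proj("",g+(L-.055)*d,(p,E)).round(1),"end",proj("",g+(L-.1)*d,(p,E)).round(1))
im=cv2.imread("pics/w5.png"); cv2.imwrite("pics/w5c.png",cv2.resize(im[170:400,260:380],None,fx=2.5,fy=2.5,interpolation=cv2.INTER_CUBIC))
```

```text
0.0775 27 tip [316.5 201.8] shoulder [316.3 280.1] end [316.  378.6]
0.0775 30 tip [316.5 195.4] shoulder [316.3 278.2] end [316.  380.3]
0.0775 33 tip [316.5 189.1] shoulder [316.3 276.4] end [316.  381.9]
0.0805 27 tip [316.5 198.3] shoulder [316.3 274.9] end [316.  370.6]
0.0805 30 tip [316.5 191.7] shoulder [316.3 272.7] end [316.1 372.1]
0.0805 33 tip [316.5 185.2] shoulder [316.3 270.7] end [316.1 373.5]
0.0835 27 tip [316.5 195. ] shoulder [316.3 269.8] end [316.1 362.8]
0.0835 30 tip [316.5 188.1] shoulder [316.3 267.4] end [316.1 364.1]
0.0835 33 tip [316.5 181.4] shoulder [316.3 265.1] end [316.1 365.3]
```

View pics/w5c.png

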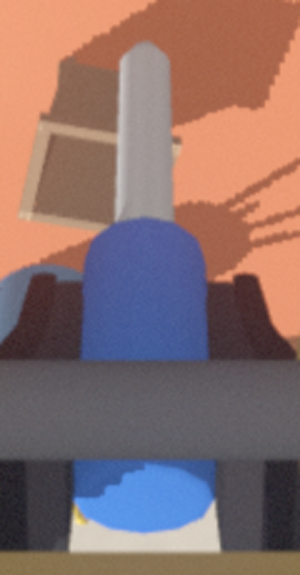

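```bash
cat >> h.py <<'E'
A=np.radians(30.5); TIP=np.array([.0003,.006+.0815*np.cos(A),.0815*np.sin(A)])
def tcp_for_tip(P,M): return np.asarray(P)-M@TIP
E
python3 - <<'E'
from h import *
M=tool(87,30.5); S=np.array([.468,.335,.06])
h=tcp_for_tip(S+[0,0,.12],M); print(h)
print(plan([.49,0.02,.34],tool(84,30.5)),plan(h,M),plan(tcp_for_tip(S+[0,0,.03],M),M))
E
```

```text
[0.46494324 0.33485979 0.26666977]
(array([31.94, -2.4 ,  2.12]), array([-0.008, -0.043, -0.026])) (array([62.67,  0.25, 12.14]), array([-0.008, -0.089, -0.053])) (array([62.67,  8.04, 16.64]), array([-0.008, -0.089, -0.053]))
```

{"fn": "carry_out", "kwargs": {
  "moves": [
    [0.1,31.9,-2.4,2.1,-0.008,-0.043,-0.026],
    [0.1,31.9,-2.4,2.1,-0.008,-0.043,-0.026],
    [0.1,31.9,-2.4,2.1,-0.008,-0.043,-0.026],
    [0.1,31.9,-2.4,2.1,-0.008,-0.043,-0.026],
    [0.1,31.9,-2.4,2.1,-0.008,-0.043,-0.026],
    [0.1,31.9,-2.4,2.1,-0.008,-0.043,-0.026],
    [0.1,31.9,-2.4,2.1,-0.008,-0.043,-0.026],
    [0.1,62.7,0.25,12.1,-0.008,-0.089,-0.053],
    [0.1,62.7,0.25,12.1,-0.008,-0.089,-0.053],
    [0.1,62.7,0.25,12.1,-0.008,-0.089,-0.053],
    [0.1,62.7,0.25,12.1,-0.008,-0.089,-0.053],
    [0.1,62.7,0.25,12.1,-0.008,-0.089,-0.053],
    [0.1,62.7,0.25,12.1,-0.008,-0.089,-0.053],
    [0.1,62.7,0.25,12.1,-0.008,-0.089,-0.053],
    [0.1,62.7,8,16.6,-0.008,-0.089,-0.053],
    [0.1,62.7,8,16.6,-0.008,-0.089,-0.053],
    [0.1,62.7,8,16.6,-0.008,-0.089,-0.053],
    [0.1,62.7,8,16.6,-0.008,-0.089,-0.053],
    [0.1,62.7,8,16.6,-0.008,-0.089,-0.053]
  ]
}}

```text
time: 8.35
position: [0.4665, 0.3366, 0.1798]
tool_rot: [0.63, 0.599, -0.339, -0.36]
ft_force: [0.4, 0.7, -0.7]
grip_width: 0.019
```

Run:
```python
from h import *
im,c=shot("w6"); a=cv2.resize(im[130:290,240:400],None,fx=2.5,fy=2.5,interpolation=cv2.INTER_CUBIC)
im,c=shot("s6","side"); b=cv2.resize(im[90:250,150:310],None,fx=2.5,fy=2.5,interpolation=cv2.INTER_CUBIC)
cv2.imwrite("pics/c6.png",np.hstack([a,b]))
o=robot.get_obs(); M=R.from_quat(o['tool_rot']).as_matrix(); t=o['position']+M@TIP; print("tip",t,M.round(3)); print(proj("side",t),proj("side",[.468,.335,.06]),proj("wrist",[.468,.335,.06]))
```

```text
w6 8.35 [0.4665 0.3366 0.1798] 0.019
s6 8.4 [0.4666 0.3365 0.1803] 0.0193
tip [0.46984435 0.33682736 0.09363672] [[ 0.054  0.511 -0.858]
 [ 0.999 -0.024  0.048]
 [ 0.004 -0.859 -0.511]]
[215.73883308 173.66978686] [217.95625213 184.08379383] [313.42658759 149.93595636]
```

View pics/c6.png

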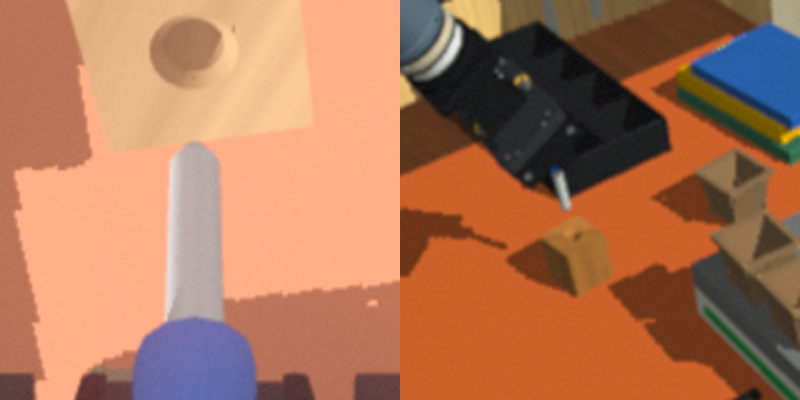

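Run:
```python
from h import *
im,c=load("w6")
print("mouth w6",onz("wrist",317.2,149,.06,c)," tip on its plane",onz("wrist",317.2,188,.0937,c))
print("mouth side",onz("side",219,184,.06),"tip side",onz("side",216.8,173.2,.0937))
```

```text
mouth w6 [0.46717205 0.3373699  0.06      ]  tip on its plane [0.46855433 0.33719291 0.0937    ]
mouth side [0.47031859 0.3334217  0.06      ] tip side [0.47297187 0.3366138  0.0937    ]
```

```bash
cat >> h.py <<'E'
def rel(*d):
    o=robot.get_obs(); M=R.from_quat(o['tool_rot']).as_matrix(); return (M.T@np.array(d)*100).round(2)
E
python3 - <<'E'
from h import *
print(rel(-.0015,0,-.026))
E
```

```text
[-0.02  2.16  1.46]
```

{"fn": "carry_out", "kwargs": {
  "moves": [
    [0.1,0,1.1,0.7,0,0,0],
    [0.1,0,2.16,1.46,0,0,0],
    [0.1,0,2.16,1.46,0,0,0],
    [0.1,0,2.16,1.46,0,0,0]
  ]
}}

```text
time: 8.85
position: [0.464, 0.3359, 0.1529]
tool_rot: [0.63, 0.598, -0.34, -0.36]
ft_force: [0.9, 0.1, -0.5]
grip_width: 0.0189
```

Run:
```python
from h import *
im,c=shot("w7"); a=cv2.resize(im[130:290,240:400],None,fx=2.5,fy=2.5,interpolation=cv2.INTER_CUBIC)
im,c=shot("s7","side"); b=cv2.resize(im[140:240,170:270],None,fx=4,fy=4,interpolation=cv2.INTER_CUBIC)
cv2.imwrite("pics/c7.png",np.hstack([a,b]))
o=robot.get_obs(); M=R.from_quat(o['tool_rot']).as_matrix(); t=o['position']+M@TIP; print("tip",t,o['ft_force']);print(rel(0,0,-.01),rel(.01,0,0))
```

```text
w7 8.85 [0.464  0.3359 0.1529] 0.0189
s7 8.9 [0.4641 0.3361 0.153 ] 0.0193
tip [0.46730224 0.33648829 0.06629889] [0.15092596 0.07118576 0.18009181]
[-0.    0.86  0.51] [ 0.05  0.51 -0.86]
```

View pics/c7.png

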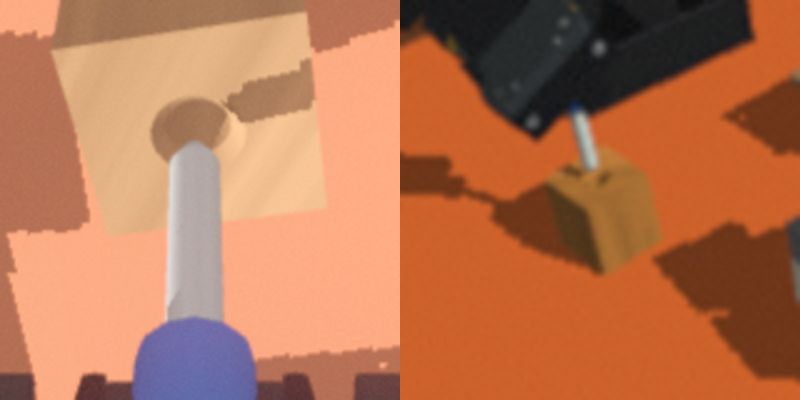

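Run:
```python
from h import *
im,c=load("w7")
m=onz("wrist",318.5,182,.06,c); print("mouth",m)
for z in (.064,.0665,.069): t=onz("wrist",317.8,188.2,z,c); print(z,t,m-t)
```

```text
mouth [0.46734881 0.33704591 0.06      ]
0.064 [0.46829199 0.33661912 0.064     ] [-0.00094318  0.00042679 -0.004     ]
0.0665 [0.46635634 0.33671326 0.0665    ] [ 0.00099247  0.00033265 -0.0065    ]
0.069 [0.46442069 0.3368074  0.069     ] [ 0.00292812  0.00023851 -0.009     ]
```

{"fn": "carry_out", "kwargs": {
  "moves": [
    [0.1,0.03,0.69,0.41,0,0,0],
    [0.1,0.03,1.03,0.61,0,0,0],
    [0.1,0.03,1.38,0.82,0,0,0],
    [0.1,0.03,1.72,1.02,0,0,0],
    [0.1,0.03,1.72,1.02,0,0,0]
  ]
}}

```text
time: 9.45
position: [0.4635, 0.3362, 0.1312]
tool_rot: [0.63, 0.598, -0.341, -0.36]
ft_force: [1.4, -0.6, -1.3]
grip_width: 0.0195
```

Run:
```python
from h import *
o=robot.get_obs(); print(o['position'],o['ft_force'],o['moment'])
im,c=shot("w8"); a=cv2.resize(im[130:290,240:400],None,fx=2.5,fy=2.5,interpolation=cv2.INTER_CUBIC)
im,c=shot("s8","side"); b=cv2.resize(im[140:240,170:270],None,fx=4,fy=4,interpolation=cv2.INTER_CUBIC)
cv2.imwrite("pics/c8.png",np.hstack([a,b]))
```

```text
[0.46349085 0.33624178 0.13115465] [ 1.42518723 -0.63758839 -1.27189079] [ 0.08808332  0.15146644 -0.00138139]
w8 9.45 [0.4635 0.3362 0.1312] 0.0195
s8 9.5 [0.4635 0.3362 0.1313] 0.0189
```

View pics/c8.png

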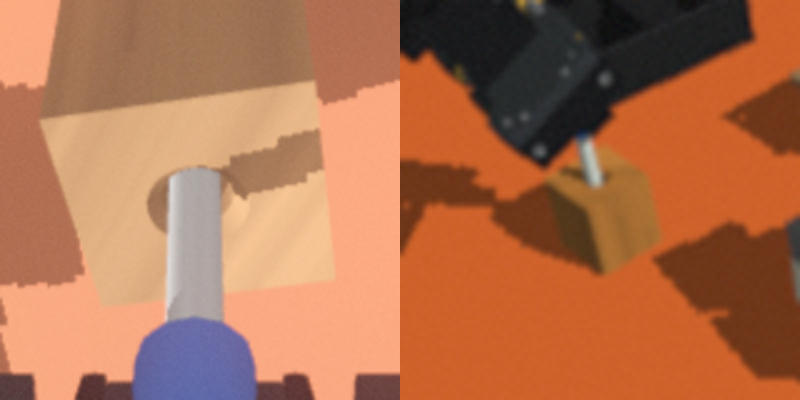

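{"fn": "carry_out", "kwargs": {
  "moves": [
    [0.1,0,0.45,0.21,0,0,0],
    [0.1,0,0.89,0.47,0,0,0],
    [0.1,0,1.32,0.73,0,0,0],
    [0.1,0,1.75,0.98,0,0,0],
    [0.1,0,2.18,1.24,0,0,0],
    [0.1,0,2.6,1.49,0,0,0],
    [0.1,0,2.6,1.49,0,0,0]
  ]
}}

```text
time: 10.25
position: [0.4639, 0.3362, 0.1012]
tool_rot: [0.63, 0.598, -0.341, -0.36]
ft_force: [3.3, 1.1, -1.6]
grip_width: 0.019
```

Run:
```python
from h import *
o=robot.get_obs(); print(o['position'],o['ft_force'],o['moment'])
im,c=shot("w9"); a=cv2.resize(im[130:330,240:400],None,fx=2.5,fy=2.5,interpolation=cv2.INTER_CUBIC)
im,c=shot("s9","side"); b=cv2.resize(im[130:230,170:270],None,fx=5,fy=5,interpolation=cv2.INTER_CUBIC)
cv2.imwrite("pics/c9.png",np.hstack([a,b[:,:390]]))
```

```text
[0.46392131 0.33623875 0.10122616] [ 3.33178169  1.08235654 -1.60379906] [ 0.12241185  0.14300522 -0.00263008]
w9 10.25 [0.4639 0.3362 0.1012] 0.019
s9 10.3 [0.4639 0.3363 0.1015] 0.0187
```

View pics/c9.png

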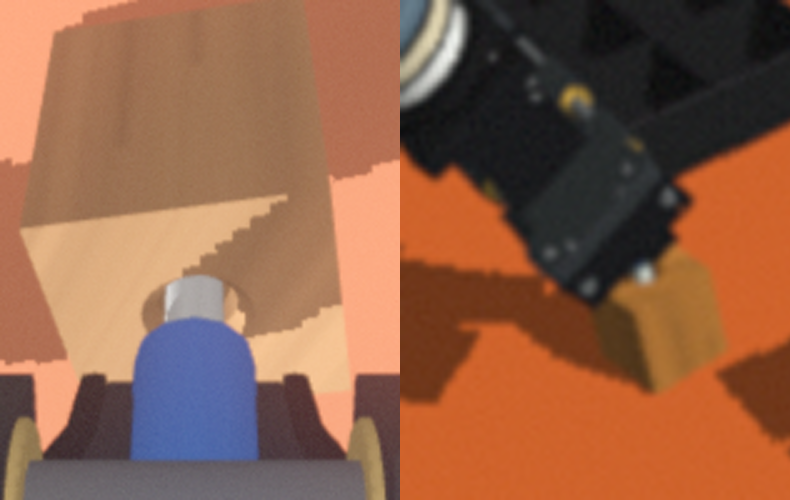

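{"fn": "carry_out", "kwargs": {
  "moves": [
    [0.1,0,0.34,0.13,0,0,0],
    [0.1,0,0.55,0.27,0,0,0],
    [0.1,0,0.72,0.37,0,0,0],
    [0.1,0,0.81,0.42,0,0,0],
    [0.1,0,0.9,0.47,0,0,0]
  ]
}}

```text
time: 10.85
position: [0.4642, 0.3362, 0.0913]
tool_rot: [0.63, 0.598, -0.341, -0.36]
ft_force: [0.8, 0.3, 0.1]
grip_width: 0.0192
```

Run:
```python
from h import *
o=robot.get_obs(); print(o['position'],o['ft_force'],o['moment'])
im,c=shot("w10"); cv2.imwrite("pics/c10.png",cv2.resize(im[200:400,240:400],None,fx=3,fy=3,interpolation=cv2.INTER_CUBIC))
```

```text
[0.46418335 0.33615607 0.09127946] [0.82068676 0.25595208 0.1422718 ] [0.07435188 0.20023697 0.00822921]
w10 10.85 [0.4642 0.3362 0.0913] 0.0192
```

View pics/c10.png

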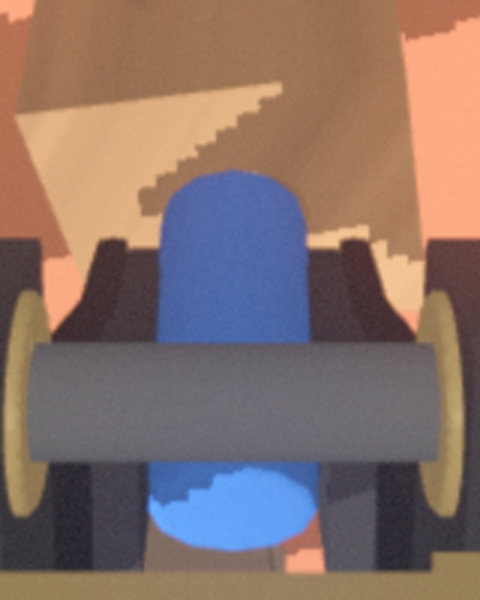

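{"fn": "carry_out", "kwargs": {
  "moves": [
    [0.1,0,0.09,0.05,0,0,0],
    [0.1,0,0.13,0.08,0,0,0],
    [0.1,0,0.13,0.08,0,0,0]
  ]
}}

```text
time: 11.2
position: [0.4642, 0.3362, 0.0905]
tool_rot: [0.63, 0.598, -0.341, -0.36]
ft_force: [-0.0, 0.1, 5.4]
grip_width: 0.0189
```

{"fn": "carry_out", "kwargs": {
  "moves": [
    [0.6,0,0,0,0,0,0],
    [0.6,0,0,0,0,0,0],
    [0.6,0,0,0,0,0,0],
    [0.6,0,0,0,0,0,0],
    [0.6,0,-4,0,0,0,0],
    [0.6,0,-9,0,0,0,0],
    [0.6,0,-12,0,0,0,0],
    [0.6,0,-12,0,0,0,0]
  ]
}}

```text
time: 12.0
position: [0.4024, 0.3402, 0.1963]
tool_rot: [0.629, 0.599, -0.339, -0.36]
ft_force: [0.5, -0.3, -0.1]
grip_width: 0.0519
```

Run:
```python
from h import *
im,c=shot("w11"); shot("s11","side"); shot("t11","top")
s=cv2.imread("pics/s11.png");t=cv2.imread("pics/t11.png")
a=cv2.resize(im[100:340,220:440],None,fx=1.7,fy=1.7); b=cv2.resize(s[120:220,170:250],None,fx=4.08,fy=4.08); 
cv2.imwrite("pics/c11.png",np.hstack([a,b]))
print(plan([.467,.336,.18],tool(87)))
```

```text
w11 12.0 [0.4024 0.3402 0.1963] 0.0519
s11 12.05 [0.403  0.3399 0.1948] 0.0524
t11 12.1 [0.4033 0.3395 0.1936] 0.0522
(array([ 0.02,  4.33, -4.84]), array([ 0.532, -0.001,  0.   ]))
```

View pics/c11.png

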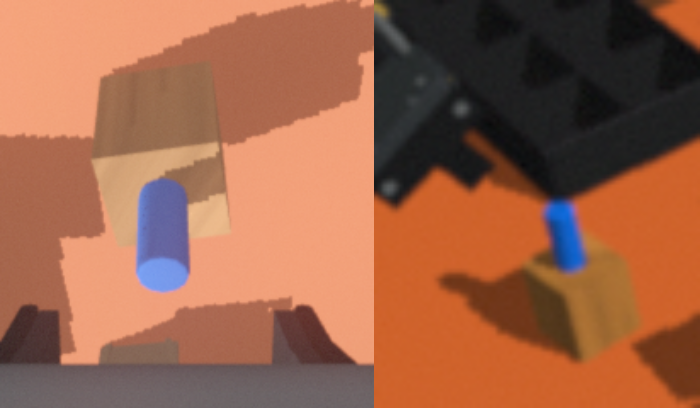

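{"fn": "carry_out", "kwargs": {
  "moves": [
    [0.6,0,2.3,-4.8,0.532,0,0],
    [0.6,0,2.3,-4.8,0.532,0,0],
    [0.6,0,2.3,-4.8,0.532,0,0],
    [0.6,0,2.3,-4.8,0.532,0,0],
    [0.6,0,4.3,-4.8,0.532,0,0],
    [0.6,0,4.3,-4.8,0.532,0,0],
    [0.6,0,4.3,-4.8,0.532,0,0]
  ]
}}

```text
time: 12.85
position: [0.4669, 0.3342, 0.1778]
tool_rot: [-0.514, -0.484, 0.487, 0.514]
ft_force: [-0.5, 0.5, -0.7]
grip_width: 0.0518
```

Run:
```python
from h import *
im,c=shot("w12")
h=cv2.cvtColor(im[120:300,250:390],cv2.COLOR_BGR2HSV); m=cv2.inRange(h,(100,120,150),(130,255,255))
n,l,st,ce=cv2.connectedComponentsWithStats(m)
for i in range(1,n):
  if st[i,4]>50: print(st[i],ce[i]+[250,120])
cv2.imwrite("pics/c12.png",im[100:340,200:440].repeat(2,0).repeat(2,1))
```

```text
w12 12.85 [0.4669 0.3342 0.1778] 0.0518
[ 54 122  35  42 931] [320.42427497 266.11493018]
```

View pics/c12.png

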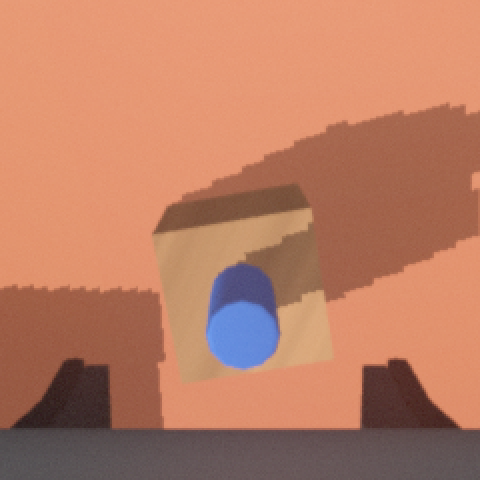

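Run:
```python
from h import *
im,c=load("w12"); k=onz("wrist",321.5,267.3,.105,c); print(k)
print(plan([k[0],k[1],.060+.0275+.006],tool(87)))
```

```text
[0.46599593 0.3367181  0.105     ]
(array([ 0.23,  8.49, -0.05]), array([-0.003, -0.002, -0.002]))
```

{"fn": "carry_out", "kwargs": {
  "moves": [
    [0.6,0.23,3,0,0,0,0],
    [0.6,0.23,6,0,0,0,0],
    [0.6,0.23,8.4,0,0,0,0],
    [0.6,0.23,8.4,0,0,0,0],
    [0.6,0.23,8.4,0,0,0,0]
  ]
}}

```text
time: 13.4
position: [0.4652, 0.3384, 0.0966]
tool_rot: [-0.513, -0.487, 0.487, 0.513]
ft_force: [-0.3, 0.3, 0.4]
grip_width: 0.0522
```

{"fn": "carry_out", "kwargs": {
  "moves": [
    [0.1,0,0,0,0,0,0],
    [0.1,0,0,0,0,0,0],
    [0.1,0,0,0,0,0,0],
    [0.1,0,0,0,0,0,0],
    [0.1,0,0,0,0,0,0]
  ],
  "force": 35
}}

```text
time: 13.9
position: [0.4667, 0.3382, 0.0969]
tool_rot: [-0.513, -0.487, 0.486, 0.513]
ft_force: [0.5, -1.7, 1.2]
grip_width: 0.0201
```

Run:
```python
from h import *
shot("w13"); o=robot.get_obs(); print(o['position'],o['ft_force'],o['grip_width'],R.from_quat(o['tool_rot']).as_matrix().round(3))
```

```text
w13 13.9 [0.4667 0.3382 0.0969] 0.0201
[0.46676573 0.3381788  0.09686104] [-1.54660725 -0.77167177  1.59735384] 0.019162490423696 [[ 0.053  0.001 -0.999]
 [ 0.999  0.001  0.053]
 [ 0.001 -1.    -0.001]]
```

View pics/w13.png

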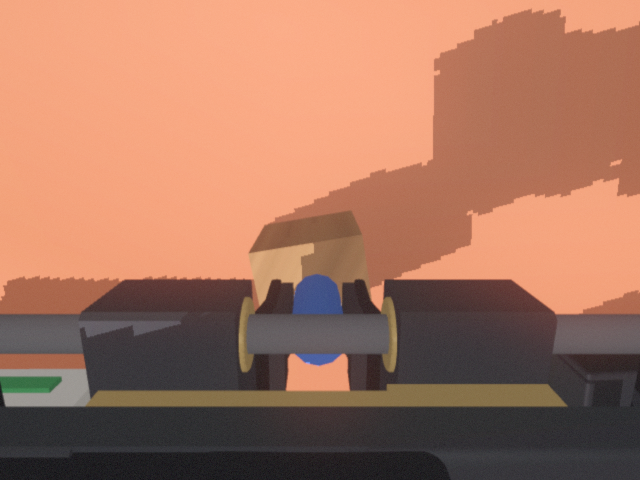

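Run:
```python
from h import *
o=robot.get_obs(); p=o['position']
print(plan(p+[0,0,.17],tool(87))); print(plan([.634,.156,.267],tool(87))); print(plan([.634,.156,.192],tool(87)))
```

```text
(array([ 2.0e-02, -1.7e+01, -1.0e-02]), array([ 0.001, -0.001,  0.001]))
(array([-17.29, -17.02, -17.68]), array([ 0.001, -0.001,  0.001]))
(array([-17.3 ,  -9.52, -17.67]), array([ 0.001, -0.001,  0.001]))
```

{"fn": "carry_out", "kwargs": {
  "moves": [
    [0.1,0,-2,0,0,0,0],
    [0.1,0,-5,0,0,0,0],
    [0.1,0,-9,0,0,0,0],
    [0.1,0,-13,0,0,0,0],
    [0.1,0,-17,0,0,0,0],
    [0.1,0,-17,0,0,0,0],
    [0.1,-17.3,-17,-17.7,0,0,0],
    [0.1,-17.3,-17,-17.7,0,0,0],
    [0.1,-17.3,-17,-17.7,0,0,0],
    [0.1,-17.3,-17,-17.7,0,0,0],
    [0.1,-17.3,-17,-17.7,0,0,0],
    [0.1,-17.3,-17,-17.7,0,0,0],
    [0.1,-17.3,-13,-17.7,0,0,0],
    [0.1,-17.3,-9.5,-17.7,0,0,0],
    [0.1,-17.3,-9.5,-17.7,0,0,0],
    [0.1,-17.3,-9.5,-17.7,0,0,0]
  ]
}}

```text
time: 15.55
position: [0.6332, 0.1564, 0.1905]
tool_rot: [-0.512, -0.486, 0.487, 0.514]
ft_force: [0.5, 0.1, 0.2]
grip_width: 0.0194
```

Run:
```python
from h import *
shot("w14"); im,c=shot("s14","side"); cv2.imwrite("pics/c14.png",cv2.resize(im[110:260,250:400],None,fx=4,fy=4,interpolation=cv2.INTER_CUBIC)); print(robot.get_obs()['ft_force'])
```

```text
w14 15.55 [0.6332 0.1564 0.1905] 0.0194
s14 15.6 [0.6345 0.1565 0.1922] 0.0191
[-0.3643716  -0.23967698  0.17179867]
```

View pics/w14.png

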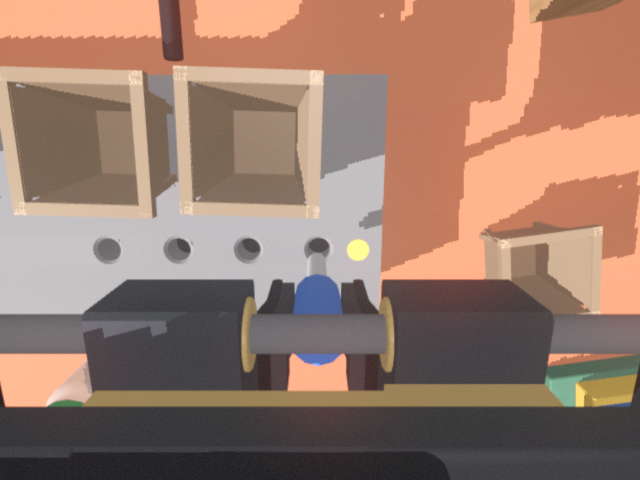

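View pics/c14.png

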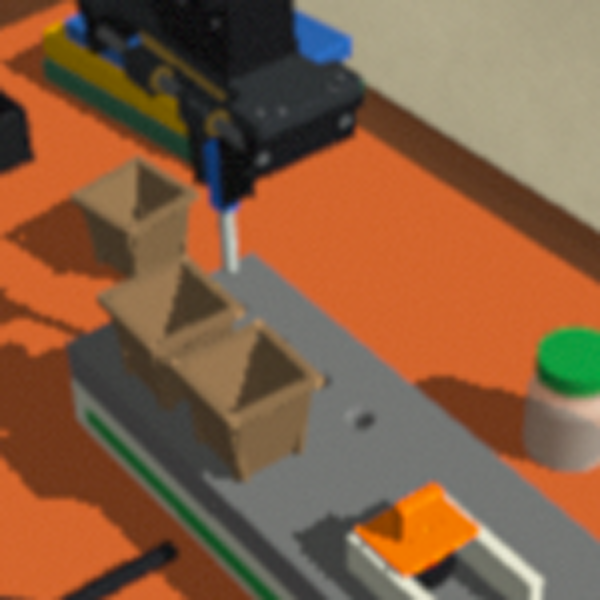

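Run:
```python
from h import *
im,c=load("w14")
cv2.imwrite("pics/c15.png",np.vstack([cv2.resize(im[225:275,85:235],None,fx=5,fy=5,interpolation=cv2.INTER_CUBIC),cv2.resize(im[225:275,225:375],None,fx=5,fy=5,interpolation=cv2.INTER_CUBIC)]))
for u,v in [(318,248),(248,249.5),(178,250),(107.5,250)]: print(onz("wrist",u,v,.07,c))
```

```text
[0.63461064 0.15720571 0.07      ]
[0.63325544 0.11235382 0.07      ]
[0.63123639 0.06751714 0.07      ]
[0.62886975 0.02240026 0.07      ]
```

View pics/c15.png

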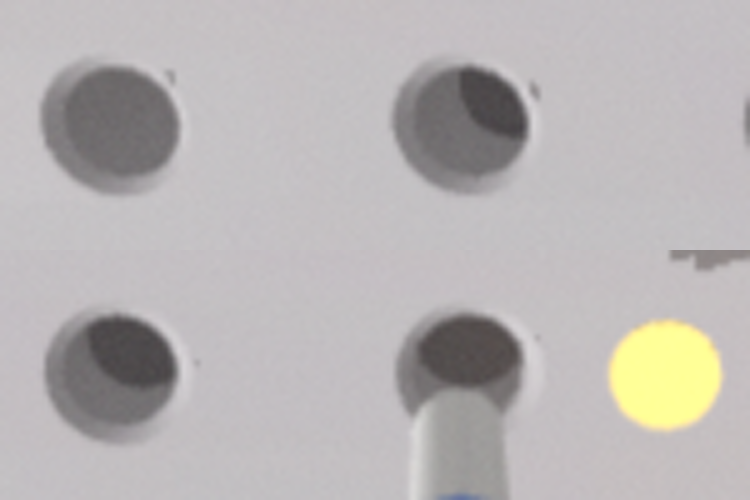

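Run:
```python
from h import *
im,c=load("w14")
for u,v in [(318.6,249.2),(247.6,250),(177.8,249.8),(107.4,249.8)]: print(onz("wrist",u,v,.07,c).round(4))
for z in (.0955,.0985,.1015): print(onz("wrist",316.6,254.5,z,c).round(4))
print(proj("wrist",[.6332,.1564,.0985],c))
print(rel(0,0,-.01))
```

```text
[0.6354 0.1575 0.07  ]
[0.6336 0.1121 0.07  ]
[0.6311 0.0674 0.07  ]
[0.6287 0.0224 0.07  ]
[0.6315 0.1565 0.0955]
[0.6307 0.1566 0.0985]
[0.6298 0.1566 0.1015]
[316.56894229 258.72191441]
[-0.  1.  0.]
```

{"fn": "carry_out", "kwargs": {
  "moves": [
    [0.1,0.05,1,-0.2,0,0,0],
    [0.1,0.05,2,-0.2,0,0,0],
    [0.1,0.05,2.2,-0.2,0,0,0],
    [0.1,0.05,2.2,-0.2,0,0,0]
  ]
}}

```text
time: 16.05
position: [0.6355, 0.1564, 0.1686]
tool_rot: [-0.513, -0.486, 0.487, 0.514]
ft_force: [-0.1, -0.7, -0.8]
grip_width: 0.0192
```

Run:
```python
from h import *
im,c=shot("w16"); im2,c2=shot("s16","side"); cv2.imwrite("pics/c16.png",np.hstack([cv2.resize(im[220:290,270:370],None,fx=4,fy=4,interpolation=cv2.INTER_CUBIC),cv2.resize(im2[150:220,280:340],None,fx=4,fy=4,interpolation=cv2.INTER_CUBIC)]))
```

```text
w16 16.05 [0.6355 0.1564 0.1686] 0.0192
s16 16.1 [0.6359 0.1564 0.1691] 0.0191
```

View pics/c16.png

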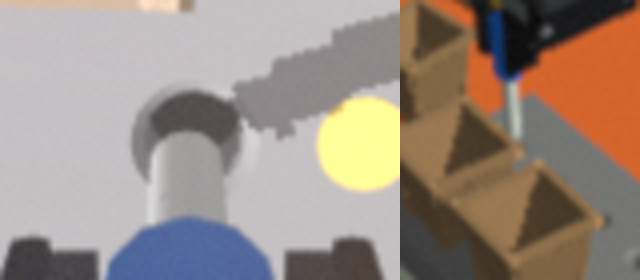

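{"fn": "carry_out", "kwargs": {
  "moves": [
    [0.1,0.06,0.8,0,0,0,0],
    [0.1,0.06,1.3,0,0,0,0],
    [0.1,0.06,1.8,0,0,0,0],
    [0.1,0.06,2.1,0,0,0,0],
    [0.1,0.06,2.3,0,0,0,0],
    [0.1,0.06,2.3,0,0,0,0]
  ]
}}

```text
time: 16.75
position: [0.6359, 0.157, 0.146]
tool_rot: [-0.513, -0.487, 0.486, 0.513]
ft_force: [-0.2, -0.5, -0.5]
grip_width: 0.0195
```

{"fn": "carry_out", "kwargs": {
  "moves": [
    [0.1,0,0.2,0,0,0,0],
    [0.1,0,0.4,0,0,0,0],
    [0.1,0,0.5,0,0,0,0],
    [0.1,0,0.5,0,0,0,0]
  ]
}}

```text
time: 17.15
position: [0.6363, 0.1571, 0.1418]
tool_rot: [-0.513, -0.487, 0.486, 0.513]
ft_force: [-1.1, -0.2, 1.6]
grip_width: 0.0189
```

{"fn": "carry_out", "kwargs": {
  "moves": [
    [0.1,0,0.15,0,0,0,0],
    [0.1,0,0.25,0,0,0,0],
    [0.1,0,0.25,0,0,0,0]
  ]
}}

```text
time: 17.45
position: [0.6372, 0.1571, 0.1415]
tool_rot: [0.514, 0.488, -0.485, -0.512]
ft_force: [-1.5, -1.0, 11.4]
grip_width: 0.019
```

{"fn": "carry_out", "kwargs": {
  "moves": [
    [0.1,0,-1,0,0,0,0],
    [0.1,0,-2.5,0,0,0,0],
    [0.1,0,-4,0,0,0,0],
    [0.1,-2,-4,0,0,0,0],
    [0.1,-4.5,-4,0,0,0,0],
    [0.1,-4.5,-3.5,0,0,0,0],
    [0.1,-4.5,-3.5,0,0,0,0],
    [0.1,-4.5,-3.5,0,0,0,0]
  ]
}}

```text
time: 18.25
position: [0.6337, 0.1128, 0.174]
tool_rot: [-0.513, -0.487, 0.486, 0.513]
ft_force: [0.1, 0.6, -0.8]
grip_width: 0.0194
```

Run:
```python
from h import *
im,c=shot("w17"); cv2.imwrite("pics/c17.png",cv2.resize(im[200:380,240:400],None,fx=4,fy=3.3,interpolation=cv2.INTER_CUBIC)); print(R.from_quat(robot.get_obs()['tool_rot']).as_matrix().round(3))
```

```text
w17 18.25 [0.6337 0.1128 0.174 ] 0.0194
[[ 0.053  0.    -0.999]
 [ 0.999  0.001  0.053]
 [ 0.001 -1.    -0.   ]]
```

View pics/c17.png

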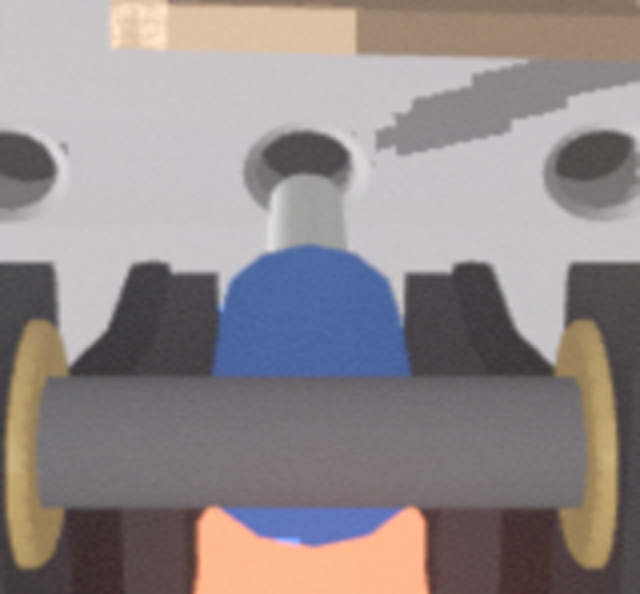

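{"fn": "carry_out", "kwargs": {
  "moves": [
    [0.1,-0.04,0.8,0,0,0,0],
    [0.1,-0.04,1.4,0,0,0,0],
    [0.1,-0.04,2,0,0,0,0],
    [0.1,-0.04,2.5,0,0,0,0],
    [0.1,-0.04,2.9,0,0,0,0],
    [0.1,-0.04,3.1,0,0,0,0],
    [0.1,-0.04,3.3,0,0,0,0],
    [0.1,-0.04,3.4,0,0,0,0],
    [0.1,-0.04,3.4,0,0,0,0]
  ]
}}

```text
time: 19.2
position: [0.6343, 0.1117, 0.1416]
tool_rot: [0.513, 0.487, -0.486, -0.513]
ft_force: [-0.7, -0.8, 6.2]
grip_width: 0.0194
```

{"fn": "carry_out", "kwargs": {
  "moves": [
    [0.1,0,-1,0,0,0,0],
    [0.1,0,-2.5,0,0,0,0],
    [0.1,0,-4,0,0,0,0],
    [0.1,-2,-4,0,0,0,0],
    [0.1,-4.5,-4,0,0,0,0],
    [0.1,-4.5,-3.3,0,0,0,0],
    [0.1,-4.5,-3.3,0,0,0,0],
    [0.1,-4.5,-3.3,0,0,0,0]
  ]
}}

```text
time: 20.0
position: [0.6312, 0.0674, 0.173]
tool_rot: [-0.513, -0.487, 0.486, 0.513]
ft_force: [-0.7, -0.2, -0.8]
grip_width: 0.0192
```

Run:
```python
from h import *
im,c=shot("w18"); cv2.imwrite("pics/c18.png",cv2.resize(im[200:380,240:400],None,fx=4,fy=3.3,interpolation=cv2.INTER_CUBIC)); print(robot.get_obs()['ft_force'])
```

```text
w18 20.0 [0.6312 0.0674 0.173 ] 0.0192
[ 0.97744106 -0.15636226 -1.05206214]
```

View pics/c18.png

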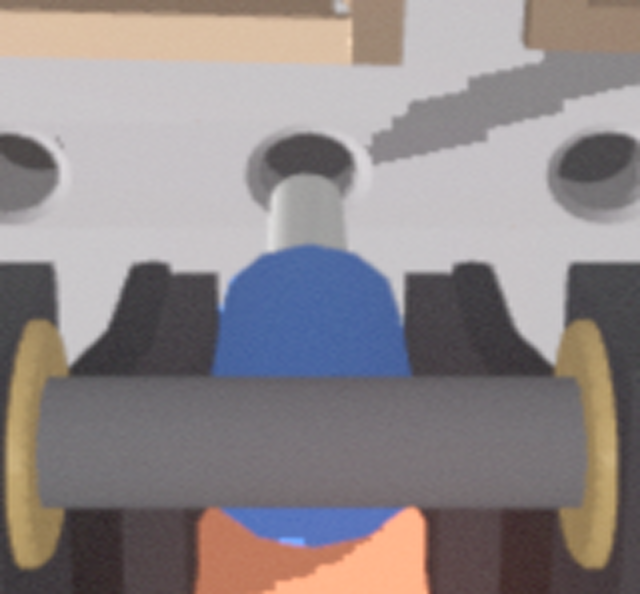

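Aligned. Down in bore 3.

{"fn": "carry_out", "kwargs": {
  "moves": [
    [0.1,0,0.8,0,0,0,0],
    [0.1,0,1.4,0,0,0,0],
    [0.1,0,2,0,0,0,0],
    [0.1,0,2.5,0,0,0,0],
    [0.1,0,2.9,0,0,0,0],
    [0.1,0,3.1,0,0,0,0],
    [0.1,0,3.3,0,0,0,0],
    [0.1,0,3.35,0,0,0,0],
    [0.1,0,3.35,0,0,0,0]
  ]
}}

```text
time: 20.95
position: [0.6321, 0.0668, 0.1415]
tool_rot: [0.514, 0.487, -0.486, -0.513]
ft_force: [-1.1, 0.5, 9.8]
grip_width: 0.0191
```

{"fn": "carry_out", "kwargs": {
  "moves": [
    [0.1,0,-1,0,0,0,0],
    [0.1,0,-2.5,0,0,0,0],
    [0.1,0,-4,0,0,0,0],
    [0.1,-2,-4,0,0,0,0],
    [0.1,-4.5,-4,0,0,0,0],
    [0.1,-4.5,-3.3,0,0,0,0],
    [0.1,-4.5,-3.3,0,0,0,0],
    [0.1,-4.5,-3.3,0,0,0,0]
  ]
}}

```text
time: 21.75
position: [0.6287, 0.0224, 0.1722]
tool_rot: [-0.513, -0.487, 0.486, 0.514]
ft_force: [-0.2, -0.1, -0.4]
grip_width: 0.0193
```

Run:
```python
from h import *
im,c=shot("w19"); cv2.imwrite("pics/c19.png",cv2.resize(im[200:380,240:400],None,fx=4,fy=3.3,interpolation=cv2.INTER_CUBIC)); print(robot.get_obs()['ft_force'])
```

```text
w19 21.75 [0.6287 0.0224 0.1722] 0.0193
[-0.32303809 -0.23580589 -1.32703665]
```

View pics/c19.png

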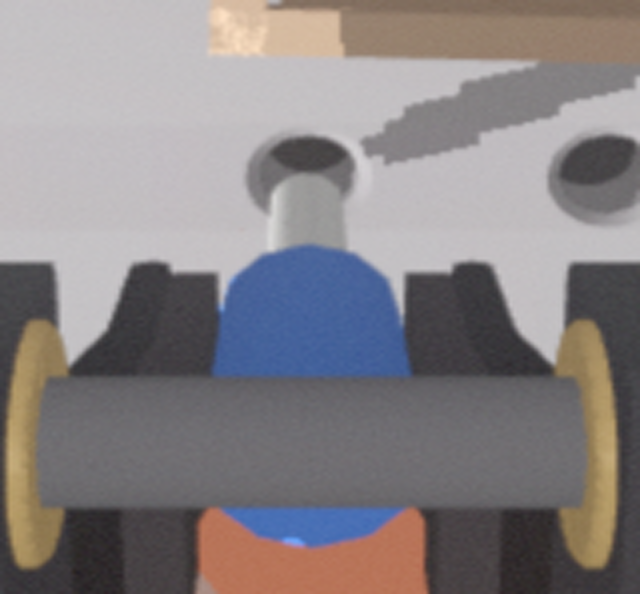

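{"fn": "carry_out", "kwargs": {
  "moves": [
    [0.1,0,0.8,0,0,0,0],
    [0.1,0,1.4,0,0,0,0],
    [0.1,0,2,0,0,0,0],
    [0.1,0,2.5,0,0,0,0],
    [0.1,0,2.9,0,0,0,0],
    [0.1,0,3.1,0,0,0,0],
    [0.1,0,3.3,0,0,0,0],
    [0.1,0,3.4,0,0,0,0],
    [0.1,0,3.4,0,0,0,0]
  ]
}}

```text
time: 22.7
position: [0.6289, 0.0218, 0.1382]
tool_rot: [-0.513, -0.487, 0.486, 0.513]
ft_force: [0.6, 0.2, -0.7]
grip_width: 0.0189
```

Past the blind-floor depth with no force: bore 4 is open. Going home.

{"fn": "carry_out", "kwargs": {
  "moves": [
    [0.1,0,0.5,0,0,0,0],
    [0.1,0,1,0,0,0,0],
    [0.1,0,1.5,0,0,0,0],
    [0.1,0,2,0,0,0,0],
    [0.1,0,2.5,0,0,0,0],
    [0.1,0,2.8,0,0,0,0],
    [0.1,0,2.8,0,0,0,0]
  ]
}}

```text
time: 23.4
position: [0.6285, 0.0219, 0.1095]
tool_rot: [-0.513, -0.486, 0.487, 0.514]
ft_force: [0.5, 0.4, -0.3]
grip_width: 0.0191
```

{"fn": "carry_out", "kwargs": {
  "moves": [
    [0.1,0,0.15,0,0,0,0],
    [0.1,0,0.3,0,0,0,0],
    [0.1,0,0.4,0,0,0,0],
    [0.1,0,0.4,0,0,0,0]
  ]
}}

```text
time: 23.8
position: [0.6292, 0.0219, 0.1069]
tool_rot: [0.513, 0.487, -0.486, -0.513]
ft_force: [0.1, -0.3, 3.4]
grip_width: 0.0193
```

{"fn": "carry_out", "kwargs": {
  "moves": [
    [0.1,0,0.06,0,0,0,0],
    [0.5,0,0,0,0,0,0],
    [0.5,0,0,0,0,0,0],
    [0.5,0,0,0,0,0,0],
    [0.5,0,0,0,0,0,0],
    [0.5,0,-3,0,0,0,0],
    [0.5,0,-6,0,0,0,0],
    [0.5,0,-10,0,0,0,0],
    [0.5,-8,-12,1.5,0,0,0],
    [0.5,-8,-12,1.5,0,0,0],
    [0.5,-8,-12,1.5,0,0,0],
    [0.5,-8,-12,1.5,0,0,0]
  ]
}}

```text
time: 25.0
position: [0.6095, -0.0579, 0.2262]
tool_rot: [-0.513, -0.486, 0.486, 0.514]
ft_force: [-0.9, 0.7, -0.5]
grip_width: 0.0437
```

Run:
```python
from h import *
im,c=shot("w20"); im2,c2=shot("s20","side"); cv2.imwrite("pics/c20.png",cv2.resize(im2[150:310,260:420],None,fx=3.7,fy=3.7,interpolation=cv2.INTER_CUBIC))
```

```text
w20 25.0 [ 0.6095 -0.0579  0.2262] 0.0437
s20 25.05 [ 0.6094 -0.057   0.2258] 0.0432
```

View pics/w20.png

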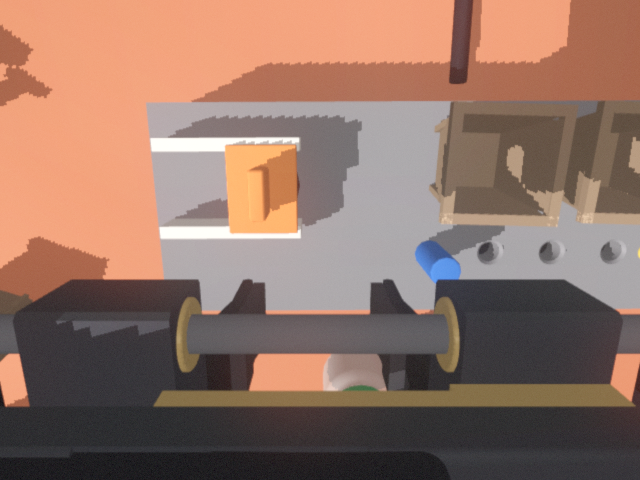

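View pics/c20.png

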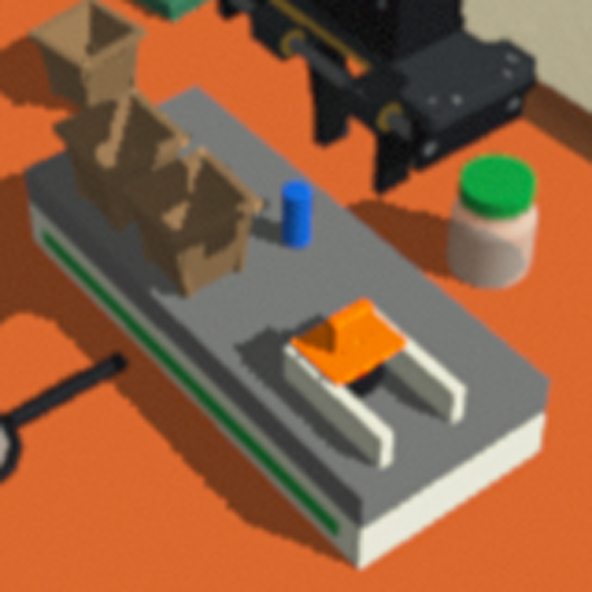

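Run:
```python
from h import *
im,c=load("w20"); cv2.imwrite("pics/c21.png",cv2.resize(im[125:255,140:320],None,fx=4.2,fy=4.2,interpolation=cv2.INTER_CUBIC))
```

```text
(no output)
```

View pics/c21.png

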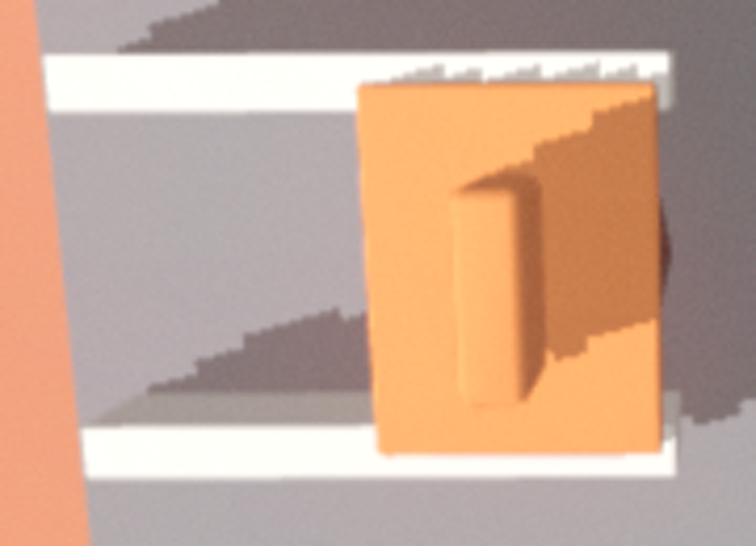

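Run:
```python
from h import *
im,c=load("w20")
f=lambda x,y,z: onz("wrist",140+x/4.2,125+y/4.2,z,c)
print("tab",f(488,296,.127)); Q=[f(x,y,.127) for x,y in [(452,190),(515,190),(523,400),(462,403)]]; print(np.linalg.norm(Q[0]-Q[1]),np.linalg.norm(Q[1]-Q[2]))
q=[f(x,y,.101) for x,y in [(358,86),(655,86),(663,450),(378,450)]]; print("plate",np.mean(q,0),np.linalg.norm(q[0]-q[1]),np.linalg.norm(q[1]-q[2])); 
print("rails ends",f(670,55,.101),f(45,55,.101),f(677,475,.101),f(88,478,.101))
print("knob top",onz("wrist",443,267,.115,c))
y=np.array([.0525,.9986,0]);x=np.array([.9986,-.0525,0])
b4=np.array([.6288,.0222,.07]); t=f(488,296,.127)-b4; print("tab in station from bore4: x",t@x,"y",t@y)
```

```text
tab [ 0.57250406 -0.09012124  0.127     ]
0.008398398996793063 0.028537889923489403
plate [ 0.57275562 -0.08994477  0.101     ] 0.043302454419693145 0.054505977116014966
rails ends [ 0.54246388 -0.06450944  0.101     ] [ 0.53751614 -0.15508501  0.101     ] [ 0.60524151 -0.06753568  0.101     ] [ 0.60073322 -0.15828136  0.101     ]
knob top [0.62522542 0.02047512 0.115     ]
tab in station from bore4: x -0.05032025659045785 y -0.11511952349070394
```

Run:
```python
from h import *
print(plan([.5725,-.0898,.17],tool(87)),plan([.5725,-.0898,.131],tool(87)))
```

```text
(array([-3.53,  5.55,  3.5 ]), array([-0.001, -0.   ,  0.002])) (array([-3.54,  9.45,  3.49]), array([-0.001, -0.   ,  0.002]))
```

{"fn": "carry_out", "kwargs": {
  "moves": [
    [0.5,-3.5,2,3.5,0,0,0],
    [0.5,-3.5,5.5,3.5,0,0,0],
    [0.5,-3.5,5.5,3.5,0,0,0],
    [0.5,-3.5,7.5,3.5,0,0,0],
    [0.5,-3.5,9.4,3.5,0,0,0],
    [0.5,-3.5,9.4,3.5,0,0,0],
    [0.5,-3.5,9.4,3.5,0,0,0]
  ],
  "force": 12
}}

```text
time: 25.8
position: [0.5737, -0.0895, 0.1327]
tool_rot: [-0.513, -0.487, 0.487, 0.513]
ft_force: [0.3, -1.5, 0.5]
grip_width: 0.0433
```

Run:
```python
from h import *
im,c=shot("w22"); print(robot.get_obs()['ft_force'])
```

```text
w22 25.8 [ 0.5737 -0.0895  0.1327] 0.0433
[0.12778925 0.47911246 0.80109722]
```

View pics/w22.png

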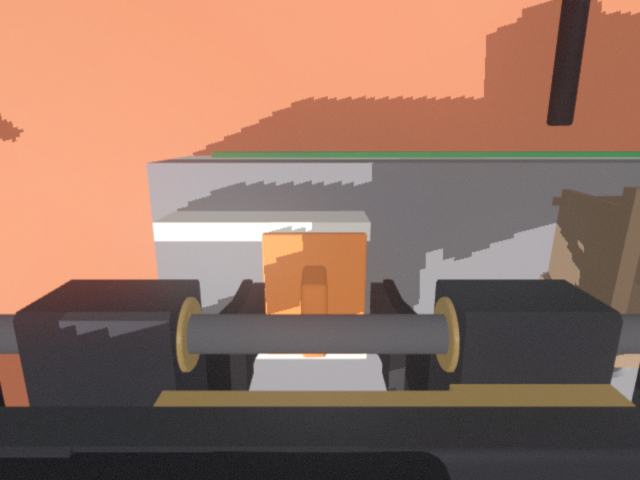

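{"fn": "carry_out", "kwargs": {
  "moves": [
    [0,0,0,0,0,0,0],
    [0,0,0,0,0,0,0],
    [0,0,0,0,0,0,0],
    [0,0,0,0,0,0,0],
    [0,0,0,0,0,0,0],
    [0,-0.5,0,0,0,0,0],
    [0,-1.2,0,0,0,0,0],
    [0,-2,0,0,0,0,0],
    [0,-2.8,0,0,0,0,0],
    [0,-3.4,0,0,0,0,0],
    [0,-3.8,0,0,0,0,0],
    [0,-4,0,0,0,0,0],
    [0,-4,0,0,0,0,0]
  ],
  "force": 12
}}

```text
time: 27.15
position: [0.5708, -0.1311, 0.1323]
tool_rot: [0.513, 0.487, -0.487, -0.513]
ft_force: [-1.1, -0.6, 2.6]
grip_width: 0.0102
```

{"fn": "carry_out", "kwargs": {
  "moves": [
    [0,-0.2,0,0,0,0,0],
    [0,-0.4,0,0,0,0,0],
    [0,-0.5,0,0,0,0,0],
    [0,-0.5,0,0,0,0,0]
  ]
}}

```text
time: 27.55
position: [0.5706, -0.1351, 0.1322]
tool_rot: [-0.513, -0.487, 0.486, 0.513]
ft_force: [0.1, 1.9, 4.8]
grip_width: 0.0099
```

{"fn": "carry_out", "kwargs": {
  "moves": [
    [0,-0.1,0,0,0,0,0],
    [0,-0.2,0,0,0,0,0],
    [0,-0.3,0,0,0,0,0],
    [0,-0.3,0,0,0,0,0]
  ]
}}

```text
time: 27.95
position: [0.5705, -0.1354, 0.1322]
tool_rot: [-0.512, -0.488, 0.485, 0.515]
ft_force: [1.6, 9.3, 5.8]
grip_width: 0.0098
```

{"fn": "carry_out", "kwargs": {
  "moves": [
    [0.5,0,0,0,0,0,0],
    [0.5,0,0,0,0,0,0],
    [0.5,0,0,0,0,0,0],
    [0.5,0,0,0,0,0,0],
    [0,0,-4,0,0,0,0],
    [0,2,-8,0,0,0,0],
    [0,4.5,-10,0,0,0,0],
    [0,4.5,-10,0,0,0,0],
    [0,4.5,-10,0,0,0,0],
    [0,4.5,-10,0,0,0,0]
  ],
  "force": 20
}}

```text
time: 28.95
position: [0.5719, -0.0939, 0.2308]
tool_rot: [-0.512, -0.486, 0.487, 0.514]
ft_force: [-0.2, 0.1, 0.3]
grip_width: 0.0035
```

Run:
```python
from h import *
im,c=shot("w23"); im2,_=shot("t23","top"); cv2.imwrite("pics/c23.png",cv2.resize(im2[180:270,220:400],None,fx=4.4,fy=4.4))
h=cv2.cvtColor(im[100:300],cv2.COLOR_BGR2HSV); m=cv2.inRange(h,(0,180,80),(4,255,255))|cv2.inRange(h,(172,150,80),(180,255,255))
n,l,st,ce=cv2.connectedComponentsWithStats(m)
for i in range(1,n):
  if st[i,4]>100: print(st[i],ce[i]+[0,100])
```

```text
w23 28.95 [ 0.5719 -0.0939  0.2308] 0.0035
t23 29.0 [ 0.5719 -0.094   0.2306] 0.002
```

View pics/w23.png

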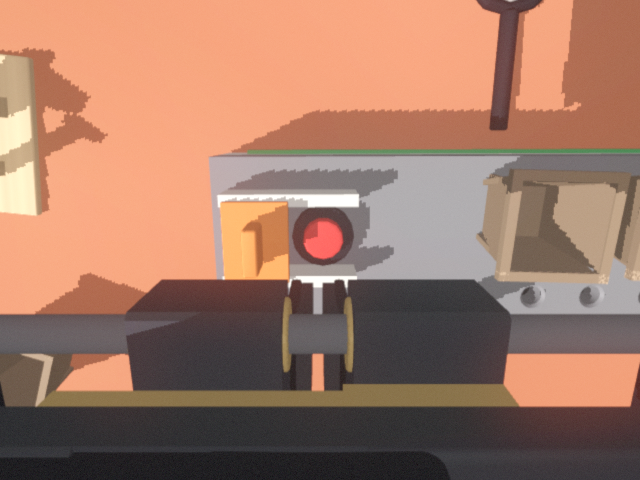

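Run:
```python
from h import *
im,c=load("w23")
b=onz("wrist",323,238.5,.092,c); print(b, [onz("wrist",u,238.5,.092,c)[:2] for u in (303,343)],[onz("wrist",u,238.5,.08,c)[:2] for u in (293,353)])
h=cv2.cvtColor(im[200:270,280:370],cv2.COLOR_BGR2HSV); m=cv2.inRange(h,(0,170,120),(6,255,255))|cv2.inRange(h,(172,170,120),(180,255,255))
n,l,st,ce=cv2.connectedComponentsWithStats(m);i=1+np.argmax(st[1:,4]);print(st[i],ce[i]+[280,200])
print(plan([b[0],b[1],.13],tool(87)),plan([b[0],b[1],.117],tool(87)))
cv2.imwrite("pics/c24.png",cv2.resize(im[185:420,210:400],None,fx=2.5,fy=2.5))
```

```text
[ 0.57169895 -0.08948626  0.092     ] [array([ 0.57097317, -0.10309959]), array([ 0.57242479, -0.07587166])] [array([ 0.57353727, -0.11077197]), array([ 0.5758092, -0.0681574])]Traceback (most recent call last):
  File "<stdin>", line 5, in <module>
    return _wrapfunc(a, 'argmax', axis=axis, out=out, **kwds)
    return bound(*args, **kwds)
ValueError: attempt to get argmax of an empty sequence
```

View pics/c23.png

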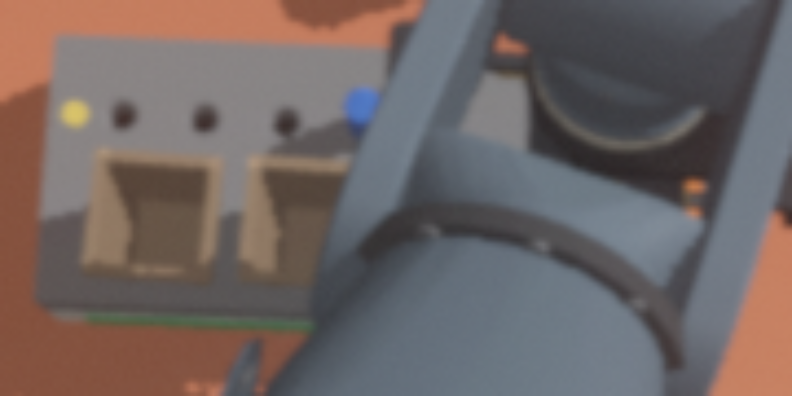

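{"fn": "carry_out", "kwargs": {
  "moves": [
    [0,0.44,4,0,0,0,0],
    [0,0.44,8,0,0,0,0],
    [0,0.44,10.2,0,0,0,0],
    [0,0.44,10.2,0,0,0,0],
    [0,0.44,10.8,0,0,0,0],
    [0,0.44,11.1,0,0,0,0],
    [0,0.44,11.3,0,0,0,0],
    [0,0.44,11.5,0,0,0,0],
    [0,0.44,11.5,0,0,0,0]
  ]
}}

```text
time: 29.95
position: [0.5732, -0.089, 0.1176]
tool_rot: [0.513, 0.487, -0.486, -0.513]
ft_force: [-1.0, 0.5, 0.2]
grip_width: 0.0003
```

{"fn": "carry_out", "kwargs": {
  "moves": [
    [0,0,0.2,0,0,0,0],
    [0,0,0.4,0,0,0,0],
    [0,0,0.6,0,0,0,0],
    [0,0,0.7,0,0,0,0],
    [0,0,0.7,0,0,0,0]
  ]
}}

```text
time: 30.45
position: [0.5733, -0.089, 0.1113]
tool_rot: [0.513, 0.487, -0.486, -0.513]
ft_force: [-1.7, 0.7, 9.5]
grip_width: 0.0005
```

{"fn": "carry_out", "kwargs": {
  "moves": [
    [0,0,0.1,0,0,0,0],
    [0,0,0.2,0,0,0,0],
    [0,0,0.3,0,0,0,0],
    [0,0,0.3,0,0,0,0]
  ]
}}

```text
time: 30.85
position: [0.5733, -0.089, 0.111]
tool_rot: [0.513, 0.487, -0.486, -0.513]
ft_force: [-5.8, 1.1, 26.4]
grip_width: 0.0005
```

{"fn": "carry_out", "kwargs": {
  "moves": [
    [0,0,-0.5,0,0,0,0],
    [0,0,-1.5,0,0,0,0],
    [0,0,-5,0,0,0,0],
    [0,0,-10,0,0,0,0],
    [0,0,-15,0,0,0,0],
    [0,0,-19,0,0,0,0],
    [0,-8,-19,10,0,0,0],
    [0,-16,-19,14,0,0,0],
    [0,-20,-19,14,0,0,0],
    [0,-20,-19,14,0,0,0],
    [0,-20,-19,14,0,0,0],
    [0,-20,-19,14,0,0,0]
  ]
}}

```text
time: 32.05
position: [0.42, -0.2862, 0.2968]
tool_rot: [0.515, 0.484, -0.485, -0.515]
ft_force: [-0.3, 0.6, -0.3]
grip_width: 0.0003
```

Run:
```python
from h import *
shot("w25"); im2,_=shot("t25","top"); cv2.imwrite("pics/c25.png",cv2.resize(im2[120:345,140:440],None,fx=2.6,fy=2.6))
im2,_=shot("s25","side")
cv2.imwrite("pics/c26.png",cv2.resize(im2[170:310,260:420],None,fx=4,fy=4))
```

```text
w25 32.05 [ 0.42   -0.2862  0.2968] 0.0003
t25 32.1 [ 0.4211 -0.2837  0.2967] 0.0005
s25 32.15 [ 0.4218 -0.282   0.2966] 0.0003
```

View pics/c25.png

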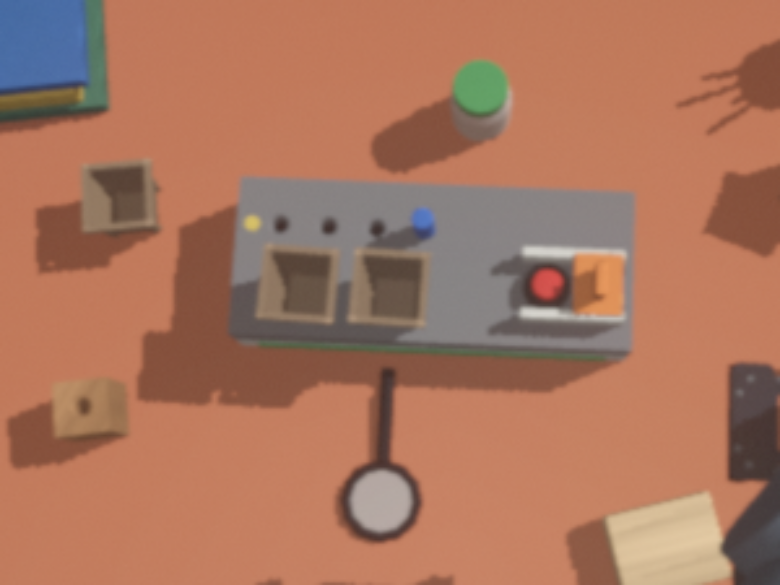

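View pics/c26.png

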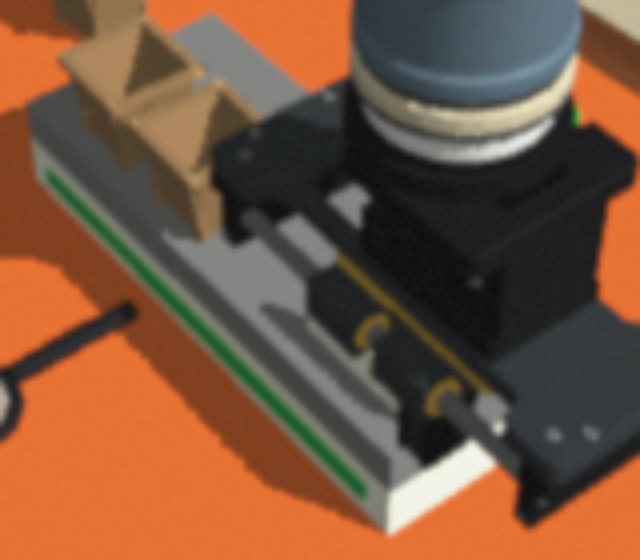

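Run:
```python
from rig import robot
print(robot.get_obs()['ft_force']); print(robot.hand_in())
```

```text
[0.42544585 0.61276932 0.27514626]
the job is handed in; nothing more can be done
None
```

The job is done and handed in at about 32 s; no verdict was reported.

**Pin:** I took the smallest blue-knobbed pin off the sloping rest, stood it in the wooden stand, let go, and took it again from above.

**Probing, from the yellow dot:**
- **Bores 1 to 3** met a firm floor with the tool at z ≈ 0.1415 m, with 6 to 11 N, so they are blind.
- **Bore 4** went past that depth without resistance, so it is the open one. I left the pin there with its shoulder on the deck (tool z 0.107 m, 3.4 N).

**Catch and button:** I slid the catch to its end stop (9 N at the stop), then pressed the button from z 0.117 to 0.111 m. That is its full 6 mm, with a hard stop at 26 N, and I then released it.

**Last checks:** The final top picture shows the knob in bore 4, the catch at the end of its rails, and the button uncovered. The deck pots, left pot, lens and jar look in place. The arm was clear, with about 0 N on the wrist.
- **Not checked at the end:** The right pot was outside the final crop, and the box was partly hidden by the arm. I saw no contact with either.
- **Disagreement:** The top and wrist cameras differed by 2 to 4 mm in y. I used the wrist view, and the pin went into the stand and all four bores with it.

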